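Lay out the carver's pull-out tool tray

ROBOT

A 6-joint arm with a two-finger parallel gripper is mounted at the origin on the work surface. World frame = base frame: x ahead of the robot, y to its left, z up, the work surface at z = 0. Lengths are in mm, angles in degrees, forces in N, time in s.
With the tool pointing down it reaches from about 300 to 850 mm from the base axis. Payload 4.2 kg.
Tool frame: the origin (TCP) lies midway between the tips of the shut fingers; the grasp point (between the pads) lies 19 mm behind it; z points along the fingers, y is the line along which they close (so a half turn about z gives the same grasp; the last joint's range is limited). The gripper opens to 91 mm and grips with 3 to 60 N. Pads are 32 mm wide; open, the fingers measure 118 mm over their backs; the gripper's body (76 mm by 178 mm) begins 60 mm behind the grasp point.
Start: joints at [-1.146, 18.312, 89.639, -0, 72.044, -1.146], TCP at [575.019, 0, 180.176] pointing down, gripper open.
Joint ranges: [-177.97, 177.97], [-48.28, 115.42], [12.27, 149.76], [-77.06, 257.06], [2.81, 150.46], [-146.56, 146.56]. Speed limits (degrees/s): [147.25, 147.25, 180, 180, 180, 180].

INTERFACE

Orientations are given as [roll, pitch, yaw] about the fixed x, y, z axes, in that order (R = Rz(yaw) Ry(pitch) Rx(roll)).
In Python, from workcell import state, grab_frame, camera_model, workorder gives the robot as it stands.
- The arm moves only by the tool carry_out, never from a script. Its argument "commands" is a list of rows, each a list of 7 numbers: the turn, a rotation vector about the tool's x, y, z in degrees, then the shift along the tool's x, y, z in mm, then the opening, from -1 (shut) to 1 (fully open). In form: [[ax, ay, az, dx, dy, dz, hand], ...]. A call has 1 to 20 rows; each row is the pose to reach, as a shift and turn from the pose commanded when the call began, along the tool's axes at that moment; what a row does not reach only later rows make up. A row lasts 1/10 s, in which the tool goes at most 50 mm and 8.59 degrees, less where a joint would pass 70% of its speed; a pose out of reach is approached as far as the arm can. A call with a gripper value outside its range is refused whole. The fingers move at their own pace and stop on an object; "force" is the grip in N (left out, the last holds). Time passes only in rows, so rows that repeat a pose let the fingers close. It gives the time, the measured TCP pose, the force, the opening and the grip force at its end, in the units of the state.
- state(): the state, without advancing time (a new reading comes with each control period).
- grab_frame(name): name is "scene" or "side" or "wrist"; returns the picture (400x640x3 uint8, red, green, blue); there is no depth.
- camera_model(name): a dict with "fx", "fy", "cx", "cy" (pixels), "dist" ([k1, k2, p1, p2, k3] as OpenCV has them; the pictures are not rectified), "origin" and "rotation" of the camera in the world; the wrist camera has in their place "mount" (4x4, takes a point from camera to tool coordinates, whose origin is the TCP and whose axes are the flange's). Camera axes: x right, y up, looking along -z (the intrinsics and any distortion apply to the point x, -y, -z); pixel columns grow to the right and rows downward; lengths in mm; the calibration is good to about 2 mm. A picture is of the moment at which its call begins: read the wrist's pose just before it. camera_model takes no time and is no camera call.
- workorder.job_done(): hands the job in; it is judged then, once.
The state is a dict: "time_s": time; "qpos": joint angles; "qvel": joint speeds; "effort": joint torques, N m; "ee_pos": TCP position; "ee_rot": TCP orientation; "force": force on the tool from outside, world axes, zero at the start; "torque": the same for the moment, N m; "gripper_width": finger opening in mm; "gripper_force": force on a finger pad.
Only numpy, scipy, OpenCV 4.12 (cv2) and the standard library are available. Lean on these libraries where they do the work, as an engineer would, in place of code of your own. Each camera call takes 0.05 s, during which the arm holds its last target. There are 200 camera calls.

TASK

Get the carver's tray ready for the next session: pull the wooden tray by its brass knob out from under its low cabinet to the stop, then lay the short palm gouge, the orange sharpening stone and the small brass plane in it. Each must end lying flat on the tray floor, right way up for the stone and plane, none resting on another or on a wall; leave the tray out and do not disturb the other things on the bench.

Things in the scene. Friction and masses are not known exactly. Their poses are not given: they have to be found in the camera images.
- riser: Fixed low plywood cabinet with a pull-out tray, 200 deep (x), 310 wide (y), 80 high. Origin on the bench at the middle of the cabinet's front face; x points into the cabinet, obliquely ahead and to the robot's left (the tray pulls out along -x), z up. A wire shelf on posts at its back hangs over cabinet and tray.
- shelf_edge (a point): Middle of the wire shelf's front rod, 300 above the bench, 130 in front of the cabinet (20 behind the front of the pulled-out tray). Rods along y every 45 from here back over tray and cabinet, 300 wide, undersides at 294; nothing below but brackets at the back. To reach into the tray the fingers must point in under it, the gripper leaning out to the knob side by 30 to 45 degrees.
- tray (a joint): Tray slide, in m: 0 = shut, 0.150 = fully out at its stop (moves along the riser's -x). A light return spring (2 N at the stop) and stiffer runners (about 6 N): it stays where it is left; pulling takes up to about 9 N.
- tray_floor (a point): Centre of the tray's inner floor, on its top surface, 16 above the bench; axes as the riser's. Inside 160 (x) by 250 (y), walls 6 thick and 30 high above the floor. Moves with the tray. At the stop it lies at x = -64 of the riser.
- tray_knob (a point): Centre of the brass ball knob, 24 diameter, 31 above the bench, on a 14 thick stem, 63 in front of the tray's front wall (149 in front of tray_floor). Moves with the tray.
- palm_gouge: Short palm gouge, 124 long: dark wooden handle 26 x 26 in section with rounded edges (x from -62 to 12), brass ferrule to 24, steel blade 12 wide and 4 thick to x = 62. Origin on the handle's axis at mid-length, 13 above what it lies on; x points to the cutting edge.
- stone: Orange sharpening stone, block 100 (x) by 32 (y) by 18 (z). Origin at the centre of its underside.
- plane: Small brass plane, body 90 (x) by 28 (y) by 20 (z), lying on its sole; dark wooden knob near the front (x = 34, 16 diameter, to z = 30) and iron and wedge 18 to 20 wide sloping up behind the middle (to z = 44). Origin at the centre of the sole; x points to the knob.
- mallet: Bystander: turned pale wooden mallet standing on its head, handle up, 64 diameter, 165 high. Origin under its centre.
- long_gouge: Bystander: long gouge, mid-brown handle 130 long, 28 square, blade 100 long, lying on the bench. Origin on the bench near the ferrule, x to the cutting edge (handle x -125 to 5, tip at 118).
- offcut: Bystander: pale offcut of wood 70 x 50 x 22. Origin under its centre.
- wax_tin: Bystander: flat round green wax tin with steel lid, 70 diameter, 28 high. Origin under its centre.
- glue_block: Bystander: dark wood block 100 x 60 x 30. Origin under its centre.
Mind the look-alikes: they are no part of the job. Several things have the shape of the long_gouge; the one meant has the colours described above. What is shaped like the plane but green is not meant.

How it is judged (in metres and radians):
On the way:
1. The tray is pulled out to its stop (within 8 mm) (value of joint tray above 0.142 m), for 0.2 s.
At the end, for the whole second after the job is handed in: Tray still out (joint over 0.138). Gouge, stone and plane at rest in it, origins within 70 mm (x) and 115 mm (y) of tray_floor, lying on its floor (within 5 mm of their height when lying flat) and level within 0.12 rad; stone and plane right way up (x of palm_gouge in the frame of tray_floor between -0.07 and 0.07 m and y of palm_gouge in the frame of tray_floor between -0.115 and 0.115 m and z of palm_gouge in the frame of tray_floor between 0.005 and 0.018 m and linear speed of each of palm_gouge, stone, plane below 0.02 m/s and angle between palm_gouge's own x axis and vertical between 1.45 and 1.69 rad and x of stone in the frame of tray_floor between -0.07 and 0.07 m and y of stone in the frame of tray_floor between -0.115 and 0.115 m and z of stone in the frame of tray_floor between -0.005 and 0.005 m and angle between each of stone, plane's own z axis and vertical below 0.12 rad and x of plane in the frame of tray_floor between -0.07 and 0.07 m and y of plane in the frame of tray_floor between -0.115 and 0.115 m and z of plane in the frame of tray_floor between -0.005 and 0.005 m and value of joint tray above 0.138 m); the robot touches nothing.
It fails at once if A bystander (mallet, long gouge, offcut, wax tin, wood block) is moved more than 30 mm (distance of any of mallet, long_gouge, offcut, wax_tin, glue_block from where it was at the start of the episode above 0.03 m).
It also fails if it takes over 72 s, if anything falls off the work surface, if the arm or the gripper's body presses on something with over 40 N, if the wrist force passes 120 N, or if a joint passes its speed limit or range.

## Working session

There is one attempt and no reset: what is moved stays moved. The work goes in short steps, Python scripts to look and compute and a tool call to move; the robot and the scene stay as the last step left them, time stands still between calls to the robot, and variables do not carry over. Pictures are saved under pics/ and viewed, at most 10 in all, crops included, and the job is handed in when it is done.

Besides the shell and the picture viewer there is one more tool, called after ">>>" in YAML: its name, and indented under it one key for each argument. carry_out: Moves the arm, as the interface text tells. Its arguments: {"type":"object","properties":{"commands":{"type":"array"},"force":{"type":"number"}},"required":["commands"]}

```bash
mkdir -p pics
cat > h.py <<'E'
import numpy as np, cv2
from workcell import state, grab_frame, camera_model, workorder
from scipy.spatial.transform import Rotation as R
def save(n,f): cv2.imwrite('pics/'+f,cv2.cvtColor(n,cv2.COLOR_RGB2BGR))
def tcpT(s):
    T=np.eye(4); T[:3,:3]=R.from_euler('xyz',s['ee_rot'],degrees=True).as_matrix(); T[:3,3]=s['ee_pos']; return T
def cam(name,s=None):
    m=camera_model(name)
    if 'mount' in m:
        T=tcpT(s)@np.array(m['mount'])
    else:
        T=np.eye(4);T[:3,:3]=m['rotation'];T[:3,3]=m['origin']
    K=np.array([[m['fx'],0,m['cx']],[0,m['fy'],m['cy']],[0,0,1.]])
    return T,K,np.array(m['dist'],float)
def rays(c,px):
    T,K,d=c
    u=cv2.undistortPoints(np.array(px,float).reshape(-1,1,2),K,d).reshape(-1,2)
    v=np.c_[u[:,0],-u[:,1],-np.ones(len(u))]@T[:3,:3].T
    return T[:3,3],v
def atz(c,px,z):
    o,v=rays(c,px); z=np.broadcast_to(z,len(v)); return o+v*((z-o[2])/v[:,2])[:,None]
def proj(c,P):
    T,K,d=c
    q=(np.array(P,float).reshape(-1,3)-T[:3,3])@T[:3,:3]; q=q*[1,-1,-1]
    return cv2.projectPoints(q,np.zeros(3),np.zeros(3),K,d)[0].reshape(-1,2)
def tri(c1,p1,c2,p2):
    o1,v1=rays(c1,p1);o2,v2=rays(c2,p2);out=[]
    for a,b in zip(v1,v2):
        a=a/np.linalg.norm(a);b=b/np.linalg.norm(b)
        t=np.linalg.lstsq(np.c_[a,-b],o2-o1,rcond=None)[0]
        p,q=o1+a*t[0],o2+b*t[1]; out.append([*(p+q)/2,np.linalg.norm(p-q)])
    return np.round(np.array(out),1)
E
python3 - <<'E'
from h import *
s=state();print(s)
for n in ['scene','side']:
    save(grab_frame(n),n+'0.png'); m=camera_model(n);print(n,m['origin'],np.round(m['rotation'],2).tolist(),m['fx'],m['dist'])
print(camera_model('wrist'))
E
```

```text
{'time_s': 0.0, 'qpos': array([-1.14668935e+00,  1.83515685e+01,  8.97059112e+01,  1.14909465e-03,
        7.20450520e+01, -1.14489919e+00]), 'qvel': array([-0.02008712, -0.05868497, -0.04131344, -0.03864841,  0.0264247 ,
       -0.00631045]), 'effort': array([-5.01459035e-04, -4.12465632e+01, -2.31973493e+01,  7.28826877e-02,
        4.58198413e-02, -1.41870069e-04]), 'ee_pos': array([5.74430300e+02, 1.14551664e-02, 1.79324430e+02]), 'ee_rot': array([-1.79897511e+02, -3.14095723e-03,  8.99978518e+01]), 'force': array([ 0.50367192, -0.16276924, -0.37271078]), 'torque': array([-0.01729753, -0.03721696,  0.02551221]), 'gripper_force': 0.0, 'gripper_width': 91.69129447996606}
scene [ 996.25845842 -666.71950871 1303.21912012] [35.95, -0.42, 36.29] 461.55830946763695 [-0.13833039  0.          0.          0.          0.        ]
side [-272.45582929  714.01483462 1125.75357193] [49.59, 0.0, -134.4] 520.3397588913036 [-0.04160555  0.          0.          0.          0.        ]
{'fx': 325.390398688063, 'fy': 325.390398688063, 'cx': 315.1236601243355, 'cy': 197.40516077364327, 'dist': array([-0.02458942,  0.        ,  0.        ,  0.        ,  0.        ]), 'mount': array([[-3.06321911e-04,  9.58387071e-01,  2.85471764e-01,
         8.11199359e+01],
       [ 9.99999953e-01,  2.89100503e-04,  1.02467971e-04,
        -2.13390016e-01],
       [ 1.56739477e-05,  2.85471782e-01, -9.58387115e-01,
        -2.04646831e+02],
       [ 0.00000000e+00,  0.00000000e+00,  0.00000000e+00,
         1.00000000e+00]])}
```

```bash
sed -i "s/T\[:3,:3\]=m\['rotation'\]/T[:3,:3]=R.from_euler('xyz',m['rotation'],degrees=True).as_matrix()/" h.py
python3 -c "
from h import *
for n in ['scene','side']: print(n,proj(cam(n),[[574,0,180],[400,0,0],[600,0,0]]).round())"
```

```text
scene [[338. 210.]
 [295. 215.]
 [343. 245.]]
side [[289. 201.]
 [332. 277.]
 [286. 241.]]
```

View pics/scene0.png

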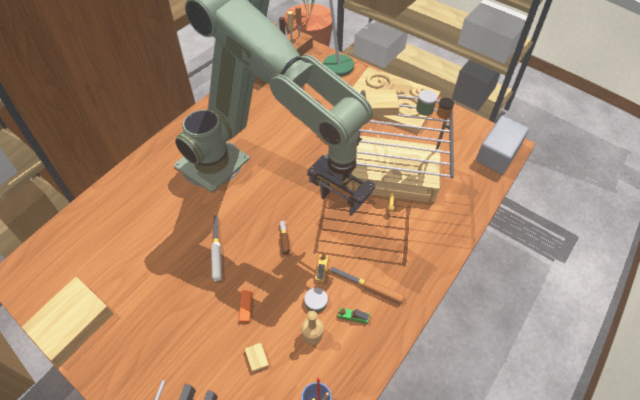

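View pics/side0.png

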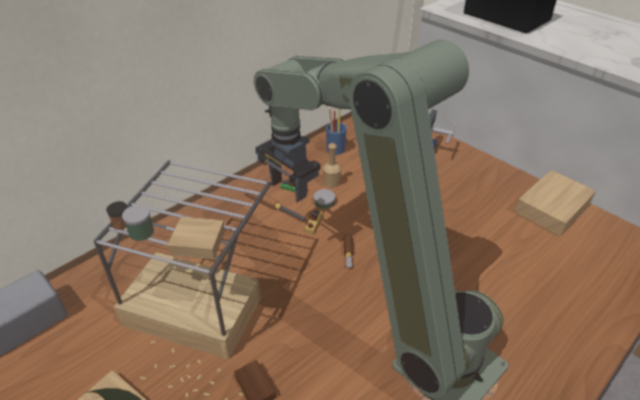

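Run:
```python
from h import *
c=cam('scene')
for n,p,z in [('knob',(391,206),31),('gouge h',(285,250),13),('gouge tip',(283,221),5),('stone a',(247,291),18),('stone b',(244,321),18),('plane a',(323,255),20),('plane b',(321,282),20),('wax',(316,300),28),('mallet',(312,340),0),('offcut',(257,357),22),('tip',(330,268),5),('end',(402,297),20),('green',(352,316),20)]:
    print(n,atz(c,[p],z).round()[0])
print('glue',atz(cam('side'),[(255,382)],30).round())
g=cv2.imread('pics/scene0.png')
cv2.imwrite('pics/c1.png',cv2.resize(g[120:345,220:450],None,fx=2.6,fy=2.6,interpolation=cv2.INTER_CUBIC))
```

```text
knob [652. 209.  31.]
gouge h [ 464. -132.   13.]
gouge tip [384. -45.   5.]
stone a [ 464. -315.   18.]
stone b [ 520. -393.   18.]
plane a [575. -77.  20.]
plane b [ 626. -157.   20.]
wax [ 652. -217.   28.]
mallet [ 710. -315.    0.]
offcut [ 622. -453.   22.]
tip [616. -95.   5.]
end [853. -53.  20.]
green [ 765. -192.   20.]
glue [[284. 374.  30.]]
```

View pics/c1.png

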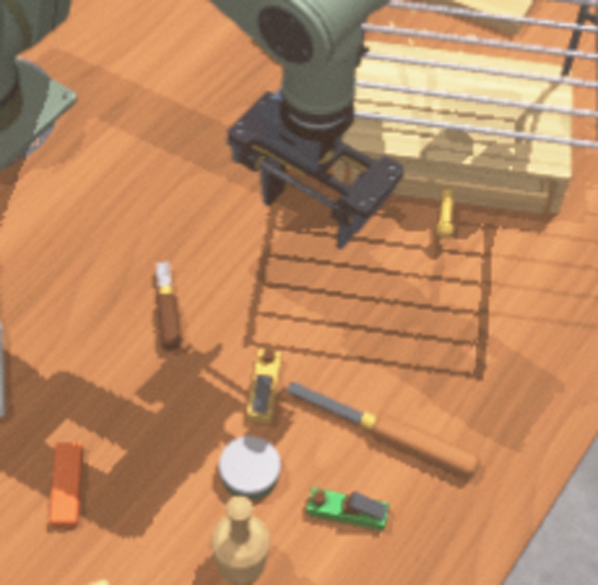

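Run:
```python
from h import *
s=state();f=grab_frame('wrist');save(f,'w0.png');np.save('w0s.npy',[s['ee_pos'],s['ee_rot']])
```

```text
(no output)
```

View pics/w0.png

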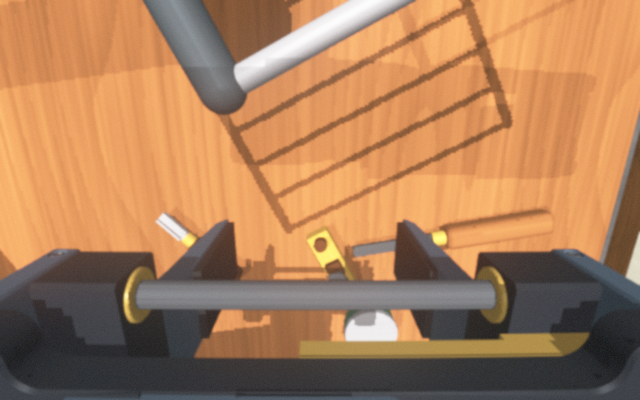

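Run:
```python
from h import *
p=np.load('w0s.npy');s={'ee_pos':p[0],'ee_rot':p[1]}
c=cam('wrist',s)
a=atz(c,[(240,80),(322,38),(395,1)],297);print(a.round(1), np.degrees(np.arctan2(*(a[2]-a[0])[[1,0]])))
print(atz(c,[(163,217),(307,233),(327,228),(313,231)],[5,20,20,20]).round())
# shadow? scene rods
cs=cam('scene')
print('riser corners',atz(cs,[(435.4,190.4),(433.5,202.7),(391,208.5)],[80,0,31]).round())
import math
for th in (25,30,35,60,65):
  x=np.array([math.cos(math.radians(th)),math.sin(math.radians(th)),0]);y=np.array([-x[1],x[0],0])
  k=np.array([652,204,0.]); o=k+63*x
  P=[o+155*y+[0,0,80],o-155*y+[0,0,80],o-155*y,o+200*x+155*y+[0,0,80],o+200*x-155*y+[0,0,80],o-130*x+150*y+[0,0,297],o-130*x-150*y+[0,0,297]]
  print(th,proj(cs,P).round().tolist(),proj(cam('side'),P).round().tolist(),P[5].round(),P[6].round())
```

```text
[[555.5  86.2 297. ]
 [576.2  95.9 297. ]
 [593.6 104.1 297. ]] 25.176227059924503
[[384. -57.   5.]
 [564. -72.  20.]
 [588. -66.  20.]
 [571. -70.  20.]]
riser corners [[753. 320.  80.]
 [758. 332.   0.]
 [658. 200.  31.]]
25 [[415.0, 166.0], [407.0, 241.0], [403.0, 254.0], [471.0, 175.0], [470.0, 252.0], [385.0, 116.0], [372.0, 190.0]] [[168.0, 281.0], [224.0, 208.0], [227.0, 227.0], [105.0, 261.0], [168.0, 194.0], [199.0, 233.0], [256.0, 160.0]] [528. 312. 297.] [655.  40. 297.]
30 [[411.0, 165.0], [411.0, 240.0], [407.0, 253.0], [467.0, 170.0], [475.0, 246.0], [380.0, 117.0], [377.0, 193.0]] [[171.0, 284.0], [219.0, 209.0], [222.0, 228.0], [104.0, 269.0], [160.0, 197.0], [206.0, 233.0], [253.0, 158.0]] [519. 300. 297.] [669.  41. 297.]
35 [[407.0, 163.0], [415.0, 239.0], [411.0, 251.0], [463.0, 165.0], [478.0, 240.0], [376.0, 118.0], [381.0, 195.0]] [[175.0, 287.0], [214.0, 209.0], [218.0, 228.0], [104.0, 276.0], [153.0, 201.0], [212.0, 232.0], [249.0, 156.0]] [511. 288. 297.] [683.  43. 297.]
60 [[387.0, 160.0], [433.0, 228.0], [428.0, 241.0], [434.0, 144.0], [483.0, 208.0], [358.0, 127.0], [407.0, 199.0]] [[199.0, 294.0], [191.0, 216.0], [195.0, 235.0], [119.0, 310.0], [122.0, 227.0], [241.0, 223.0], [226.0, 151.0]] [489. 221. 297.] [748.  71. 297.]
65 [[382.0, 160.0], [435.0, 225.0], [430.0, 238.0], [428.0, 141.0], [482.0, 201.0], [356.0, 130.0], [412.0, 199.0]] [[205.0, 295.0], [187.0, 218.0], [191.0, 237.0], [124.0, 316.0], [118.0, 233.0], [246.0, 220.0], [221.0, 150.0]] [488. 207. 297.] [760.  80. 297.]
```

```bash
cat >> h.py <<'E'
import sys
def pose(th,lean,flip=False):
    """tool R: tool x heading th horizontally, leaning so z tilts toward th by lean"""
    t,l=np.radians(th),np.radians(lean); h=np.array([np.cos(t),np.sin(t),0]);Z=np.array([0,0,1.])
    z=h*np.sin(l)-Z*np.cos(l); x=h*np.cos(l)+Z*np.sin(l)
    return np.c_[x,np.cross(z,x),z]
def cmd0():
    try: return np.load('cmd.npy')
    except Exception:
        T=np.eye(4);T[:3,:3]=R.from_euler('xyz',[180,0,90],degrees=True).as_matrix();T[:3,3]=[575.019,0,180.176];return T
def plan(*targets):
    """targets (Rm,pos): rows from cmd0; commits last as the commanded pose"""
    T=cmd0()
    for Rm,p in targets:
        rv=np.degrees(R.from_matrix(T[:3,:3].T@Rm).as_rotvec()).round(1); d=(T[:3,:3].T@(np.array(p,float)-T[:3,3])).round(1)
        print([*rv.tolist(),*d.tolist()],'rows>=',round(max(np.linalg.norm(rv)/8.59,np.linalg.norm(d)/50),1))
    N=np.eye(4);N[:3,:3]=T[:3,:3]@R.from_rotvec(rv,degrees=True).as_matrix();N[:3,3]=T[:3,3]+T[:3,:3]@d
    np.save('cmd.npy',N)
def chk():
    s=state();C=cmd0();M=tcpT(s)
    print('t',round(s['time_s'],2),'pos',s['ee_pos'].round(1),'err',(M[:3,3]-C[:3,3]).round(1),'rot err',np.degrees(R.from_matrix(C[:3,:3].T@M[:3,:3]).as_rotvec()).round(1),'F',s['force'].round(1),'w',round(s['gripper_width'],1),'gf',round(s['gripper_force'],1),'q',s['qpos'].round())
    return s
E
python3 - <<'E'
from h import *
plan((pose(115,20),[630,0,190]),(pose(115,45),[690,105,130]))
E
```

```text
[4.4, 19.7, -24.7, 0.0, 55.0, -9.8] rows>= 3.7
[9.8, 44.3, -23.7, 105.0, 115.0, 50.2] rows>= 6.0
```

>>> carry_out:
  commands:
    - [4.4,19.7,-24.7,0,55,-9.8,1]
    - [4.4,19.7,-24.7,0,55,-9.8,1]
    - [4.4,19.7,-24.7,0,55,-9.8,1]
    - [4.4,19.7,-24.7,0,55,-9.8,1]
    - [9.8,44.3,-23.7,105,115,50.2,1]
    - [9.8,44.3,-23.7,105,115,50.2,1]
    - [9.8,44.3,-23.7,105,115,50.2,1]
    - [9.8,44.3,-23.7,105,115,50.2,1]
    - [9.8,44.3,-23.7,105,115,50.2,1]
    - [9.8,44.3,-23.7,105,115,50.2,1]

```text
time_s: 1.15
ee_pos: [690.3, 104.8, 132.5]
ee_rot: [179.7, -44.9, 115.2]
force: [0.6, 0.0, 0.4]
gripper_width: 91.1
gripper_force: 0.0
```

Run:
```python
from h import *
s=chk();w=grab_frame('wrist');np.save('w1s.npy',[s['ee_pos'],s['ee_rot']])
g=grab_frame('scene');save(g,'s1.png')
a=cv2.resize(w,(800,500))[:300] 
save(w,'w1.png')
b=cv2.resize(g[70:270,300:480],None,fx=3,fy=3,interpolation=cv2.INTER_CUBIC)
save(b,'s1c.png')
```

```text
t 1.15 pos [690.3 104.8 132.5] err [ 0.3 -0.2  2.6] rot err [-0.1 -0.1 -0.1] F [0.6 0.  0.4] w 91.1 gf 0.0 q [-10.  46.  63.  36.  99. -39.]
```

View pics/w1.png

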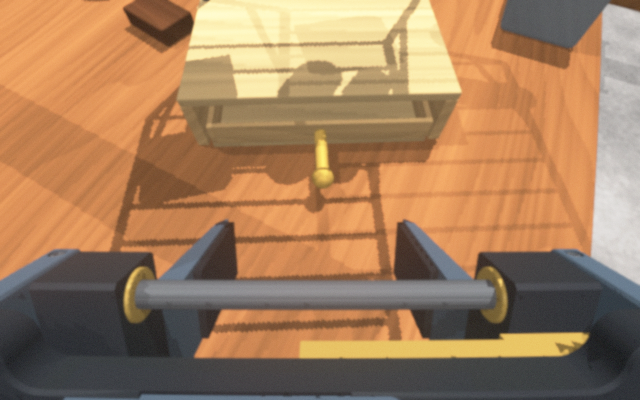

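View pics/s1c.png

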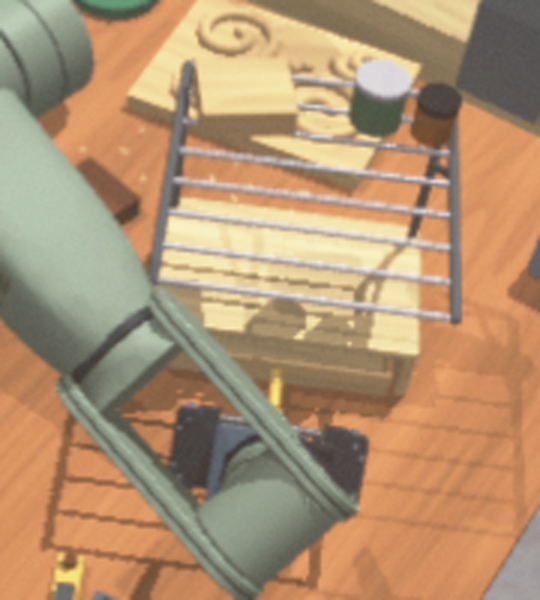

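Run:
```python
from h import *
from scipy.optimize import least_squares
p=np.load('w1s.npy');w=cam('wrist',{'ee_pos':p[0],'ee_rot':p[1]});sc=cam('scene')
print('knob tri',tri(w,[(323,176)],sc,[(391,208.5)]), tri(w,[(461,97)],sc,[(439,187.5)]))
M=[[-63,0,31],[0,155,80],[0,-155,80],[0,155,0],[0,-155,0]]
px=[(323,176),(181,102),(461,97),(203,143),(436,139)]
def pts(v,M):
    t=np.radians(v[2]);return np.array(M)@np.array([[np.cos(t),np.sin(t),0],[-np.sin(t),np.cos(t),0],[0,0,1]])+[v[0],v[1],0]
f=lambda v:np.r_[(proj(w,pts(v,M))-px).ravel(),(proj(sc,pts(v,M[:1]))-(391,208.5)).ravel()]
r=least_squares(f,[640,257,115]);print(r.x,r.fun.round(1).tolist(),pts(r.x,M[:1]).round(1))
```

```text
knob tri [[648.1 221.1  -0.9   2.1]] [[758.5 341.1  73.    7. ]]
[624.31813212 263.74516923 116.5732172 ] [0.1, -4.2, -4.4, -1.8, 4.1, -1.8, -3.5, 3.1, 4.1, 2.4, -0.1, -2.2] [[652.5 207.4  31. ]]
```

Run:
```python
from h import *
grab_frame('wrist');grab_frame('wrist')
s=chk();w=grab_frame('wrist');s2=state();np.save('w2s.npy',[s['ee_pos'],s['ee_rot']]);save(w,'w2.png')
print(s['ee_pos'],s2['ee_pos'],s['ee_rot'],s2['ee_rot'])
a=cv2.imread('pics/w1.png',0)[:220].astype(np.float32);b=cv2.cvtColor(w,cv2.COLOR_RGB2GRAY)[:220].astype(np.float32)
print(cv2.phaseCorrelate(a,b))
c=cam('wrist',s);print(c[0].round(2))
sc=cam('scene')
print(atz(c,[(323,176)],31),atz(sc,[(391,208.5)],31))
# knob blob (yellow) centroid
hsv=cv2.cvtColor(w,cv2.COLOR_RGB2HSV);m=cv2.inRange(hsv,(20,140,90),(32,255,255));m[:120]=0;m[215:]=0
ys,xs=np.nonzero(m);k=(abs(xs-323)<30);ys,xs=ys[k],xs[k]
for y in range(ys.min(),ys.max()+1,4): q=xs[ys==y];print(y,q.min() if len(q) else 0,q.max() if len(q) else 0,end='; ')
g=cv2.cvtColor(cv2.imread('pics/scene0.png'),cv2.COLOR_BGR2HSV);m=cv2.inRange(g,(20,140,90),(32,255,255))
ys,xs=np.nonzero(m[190:220,380:402])
print()
for y in sorted(set(ys)): q=xs[ys==y];print(y+190,q.min()+380,q.max()+380,end='; ')
```

```text
t 1.35 pos [690.2 104.9 133.4] err [ 0.2 -0.1  3.5] rot err [-0.2 -0.2 -0.2] F [ 0.2 -0.5 -0.4] w 91.2 gf 0.0 q [-10.  46.  63.  36.  99. -39.]
[690.20917527 104.86569834 133.42719223] [690.13759701 104.88816604 132.88786276] [179.60926039 -44.82855206 115.28137503] [179.67021087 -44.85628642 115.2359061 ]
((-0.21259766308889994, 0.8673843908365626), 1.0158884383307563)
[[ 9.1000e-01 -3.7000e-01  2.0000e-01  7.2582e+02]
 [ 4.2000e-01  8.0000e-01 -4.3000e-01  2.5970e+01]
 [ 0.0000e+00  4.7000e-01  8.8000e-01  3.3562e+02]
 [ 0.0000e+00  0.0000e+00  0.0000e+00  1.0000e+00]]
[[654.52529902 202.85237699  31.        ]] [[657.66704758 199.68014945  31.        ]]
130 318 322; 134 315 325; 138 316 324; 142 317 326; 146 316 325; 150 315 326; 154 316 326; 158 317 326; 162 317 327; 166 317 327; 170 316 328; 174 314 331; 178 314 332; 182 317 328; 
194 392 392; 196 391 391; 198 390 390; 199 390 390; 205 389 392; 206 389 390; 207 389 393; 208 390 390;
```

Run:
```python
from h import *
s=chk();p=np.load('w2s.npy');c=cam('wrist',{'ee_pos':p[0],'ee_rot':p[1]})
a=atz(c,[(181,103),(461,98),(203,144),(436,140)],[80,80,0,0]);print(a.round(1))
for i in (0,2): d=a[i+1]-a[i];print(np.degrees(np.arctan2(d[1],d[0]))+90,np.linalg.norm(d))
k=np.array([654,203.5,31]);Rm=pose(116,45);print(Rm[:,2])
plan((Rm,k-50*Rm[:,2]),(Rm,k+14*Rm[:,2]))
```

```text
t 1.4 pos [690.1 104.9 132.9] err [ 0.1 -0.1  2.9] rot err [-0.1 -0.2 -0.2] F [ 0.1  0.1 -0.4] w 91.1 gf 0.0 q [-10.  46.  63.  36.  99. -39.]
[[491.9 193.6  80. ]
 [760.  328.2  80. ]
 [487.5 199.5   0. ]
 [757.7 333.8   0. ]]
116.6660302018488 299.9793912141171
116.4357059940492 301.77370956733813
[-0.30997521  0.63554337 -0.70710678]
[0.7, -0.0, -0.7, 3.9, 9.6, 93.9] rows>= 1.9
[0.7, -0.0, -0.7, 3.8, 8.8, 157.9] rows>= 3.2
```

>>> carry_out:
  commands:
    - [0.7,0,-0.7,3.9,9.6,93.9,1]
    - [0.7,0,-0.7,3.9,9.6,93.9,1]
    - [0.7,0,-0.7,3.9,9.6,93.9,1]
    - [0.7,0,-0.7,3.9,9.2,110,1]
    - [0.7,0,-0.7,3.9,9.2,126,1]
    - [0.7,0,-0.7,3.9,9.0,142,1]
    - [0.7,0,-0.7,3.8,8.8,157.9,1]
    - [0.7,0,-0.7,3.8,8.8,157.9,1]
    - [0.7,0,-0.7,3.8,8.8,157.9,1]

```text
time_s: 2.3
ee_pos: [649.6, 212.6, 21.0]
ee_rot: [180.0, -45.0, 116.0]
force: [0.4, 0.3, 0.7]
gripper_width: 91.5
gripper_force: 0.0
```

Run:
```python
from h import *
s=chk();w=grab_frame('wrist');save(w,'w3.png');chk()
```

```text
t 2.3 pos [649.6 212.6  21. ] err [-0.1  0.2 -0.1] rot err [ 0.  0. -0.] F [0.4 0.3 0.7] w 91.5 gf 0.0 q [ -3.  47.  77.  39.  83. -43.]
t 2.35 pos [650.1 212.3  21.4] err [ 0.5 -0.1  0.3] rot err [-0. -0. -0.] F [-0.6 -0.1  0.3] w 91.4 gf 0.0 q [ -3.  47.  77.  39.  83. -43.]
```

View pics/w3.png

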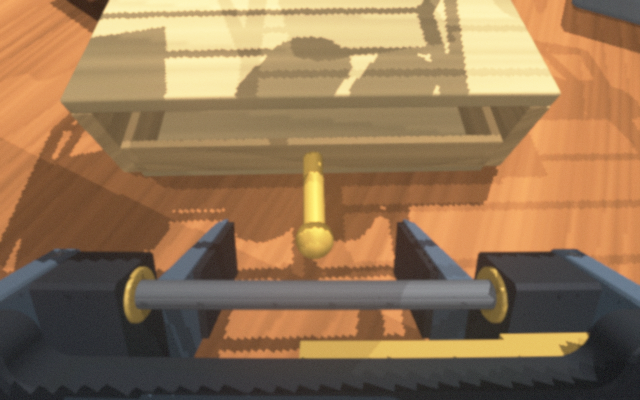

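Run:
```python
from h import *
s=chk();c=cam('wrist',s);p=np.load('w2s.npy');c2=cam('wrist',{'ee_pos':p[0],'ee_rot':p[1]})
T=tcpT(s)
print(proj(c,[T[:3,3],T[:3,3]-19*T[:3,2],T[:3,3]-14*T[:3,2]]))
k=tri(c,[(315,240)],c2,[(323,177)]);print(k, (T[:3,:3].T@(k[0,:3]-T[:3,3])).round(1))
k=atz(c,[(315,240)],31)[0];print(k,T[:3,:3].T@(k-T[:3,3]))
# riser front from this view
a=atz(c,[(62,107),(559,96),(139,177),(497,168)],[80,80,0,0]);print(a.round(1))
for i in (0,2): d=a[i+1]-a[i];print(np.degrees(np.arctan2(d[1],d[0]))+90,np.linalg.norm(d),(a[i]+a[i+1])/2)
```

```text
t 2.35 pos [650.1 212.3  21.4] err [ 0.5 -0.1  0.3] rot err [-0. -0. -0.] F [-0.6 -0.1  0.3] w 91.4 gf 0.0 q [ -3.  47.  77.  39.  83. -43.]
[[315.2775266  226.27719454]
 [315.29421112 237.67056163]
 [315.28953563 234.47734393]]
[[6.570e+02 1.974e+02 3.840e+01 4.000e-01]] [  0.5  -0.3 -23.6]
[655.88648617 200.0401474   31.        ] [ -2.73183491  -0.1836426  -16.3806035 ]
[[490.4 192.4  80. ]
 [758.  333.1  80. ]
 [498.3 196.7   0. ]
 [758.6 333.4   0. ]]
117.73224546613248 302.3069114583718 [624.23703985 262.75378053  80.        ]
117.71109149574978 293.95776323159447 [628.43162167 265.03553486   0.        ]
```

>>> carry_out:
  commands:
    - [0,0,0,0,0,0,-1]
    - [0,0,0,0,0,0,-1]
    - [0,0,0,0,0,0,-1]
    - [0,0,0,0,0,0,-1]
    - [0,0,0,0,0,0,-1]
    - [0,0,0,0,0,0,-1]
  force: 30

```text
time_s: 2.95
ee_pos: [649.7, 212.4, 21.1]
ee_rot: [180.0, -45.0, 116.0]
force: [0.4, 0.6, -0.4]
gripper_width: 46.0
gripper_force: 0.0
```

>>> carry_out:
  commands:
    - [0,0,0,-7,0.2,-7,-1]
    - [0,0,0,-14,0.4,-14,-1]
    - [0,0,0,-24,0.6,-24,-1]
    - [0,0,0,-34,0.8,-34,-1]
    - [0,0,0,-44,1,-44,-1]
    - [0,0,0,-54,1.3,-54,-1]
    - [0,0,0,-64,1.6,-64,-1]
    - [0,0,0,-74,1.8,-74,-1]
    - [0,0,0,-84,2.1,-84,-1]
    - [0,0,0,-94,2.3,-94,-1]
    - [0,0,0,-101,2.5,-101,-1]
    - [0,0,0,-105,2.6,-105,-1]
    - [0,0,0,-107,2.7,-107,-1]
    - [0,0,0,-107,2.7,-107,-1]
    - [0,0,0,-107,2.7,-107,-1]

```text
time_s: 4.45
ee_pos: [718.2, 78.0, 21.1]
ee_rot: [180.0, -45.0, 116.0]
force: [-0.3, 0.2, -0.4]
gripper_width: 0.6
gripper_force: 0.0
```

Run:
```python
from h import *
T=cmd0();T[:3,3]+=T[:3,:3]@[-107,2.7,-107];np.save('cmd.npy',T)
s=chk();w=grab_frame('wrist');save(w,'w4.png');g=grab_frame('scene');save(g,'s4.png');np.save('w4s.npy',[s['ee_pos'],s['ee_rot']]);
```

```text
t 4.45 pos [718.2  78.   21.1] err [-0.2  0.5  0.1] rot err [ 0.  0. -0.] F [-0.3  0.2 -0.4] w 0.6 gf 0.0 q [-11.  54.  61.  34.  95. -44.]
```

View pics/w4.png

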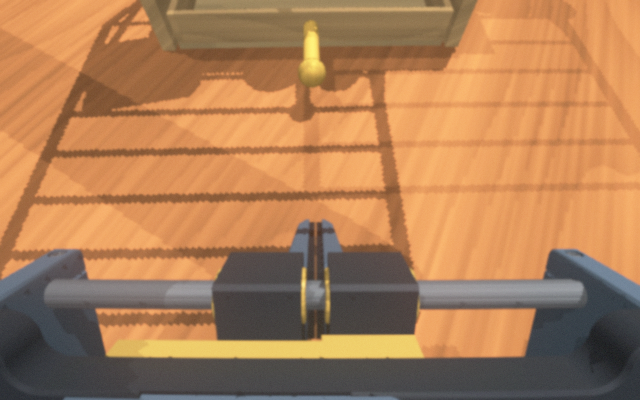

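Run:
```python
from h import *
p=np.load('w4s.npy');c4=cam('wrist',{'ee_pos':p[0],'ee_rot':p[1]});c3=cam('wrist',{'ee_pos':[649.8,212.4,21.1],'ee_rot':[180,-45,116]})
print(tri(c4,[(312,70)],c3,[(315,240)]), atz(c4,[(312,70)],31))
Rm=pose(116,45);k=np.array([655,201.5,31])
plan((Rm,k-60*Rm[:,2]),(Rm,k+17*Rm[:,2]))
```

```text
[[656.4 198.5  35.6   0. ]] [[653.96616871 203.37446199  31.        ]]
[0.0, -0.0, 0.0, 105.5, -2.7, 31.4] rows>= 2.2
[0.0, -0.0, 0.0, 105.4, -2.7, 108.4] rows>= 3.0
```

>>> carry_out:
  commands:
    - [0,0,0,105.5,-2.7,31.4,0.2]
    - [0,0,0,105.5,-2.7,31.4,0.2]
    - [0,0,0,105.5,-2.7,31.4,0.2]
    - [0,0,0,105.5,-2.7,31.4,0.2]
    - [0,0,0,105.5,-2.7,31.4,0.2]
    - [0,0,0,105.5,-2.7,31.4,0.2]
    - [0,0,0,105.5,-2.7,31.4,0.2]
    - [0,0,0,105.5,-2.7,56,0.2]
    - [0,0,0,105.5,-2.7,82,0.2]
    - [0,0,0,105.4,-2.7,108.4,0.2]
    - [0,0,0,105.4,-2.7,108.4,-1]
    - [0,0,0,105.4,-2.7,108.4,-1]
    - [0,0,0,105.4,-2.7,108.4,-1]
    - [0,0,0,105.4,-2.7,108.4,-1]
    - [0,0,0,105.4,-2.7,108.4,-1]
    - [0,0,0,105.4,-2.7,108.4,-1]
    - [0,0,0,105.4,-2.7,108.4,-1]
    - [0,0,0,105.4,-2.7,108.4,-1]
    - [0,0,0,105.4,-2.7,108.4,-1]
  force: 35

```text
time_s: 6.45
ee_pos: [649.7, 212.3, 19.0]
ee_rot: [180.0, -45.0, 116.0]
force: [0.1, 0.2, -0.0]
gripper_width: 0.5
gripper_force: 0.0
```

Run:
```python
from h import *
s=chk();w=grab_frame('wrist');save(w,'w5.png');g=grab_frame('scene');save(g,'s5.png');d=grab_frame('side');save(d,'d5.png')
np.save('w5s.npy',[s['ee_pos'],s['ee_rot']])
a=w[150:310,190:440];b=g[140:250,320:460];c=d[150:300,150:340]
r=lambda i,wd:cv2.resize(i,(wd,int(i.shape[0]*wd/i.shape[1])),interpolation=cv2.INTER_CUBIC)
A,B=r(a,450),r(b,350);h=max(A.shape[0],B.shape[0]);o=np.zeros((h,800,3),np.uint8);o[:A.shape[0],:450]=A;o[:B.shape[0],450:]=B
save(o,'c5.png');print(A.shape,B.shape)
```

```text
t 6.45 pos [649.7 212.3  19. ] err [-0.   0.   0.1] rot err [-0. -0. -0.] F [ 0.1  0.2 -0. ] w 0.5 gf 0.0 q [ -3.  48.  77.  39.  83. -43.]
(288, 450, 3) (275, 350, 3)
```

View pics/c5.png

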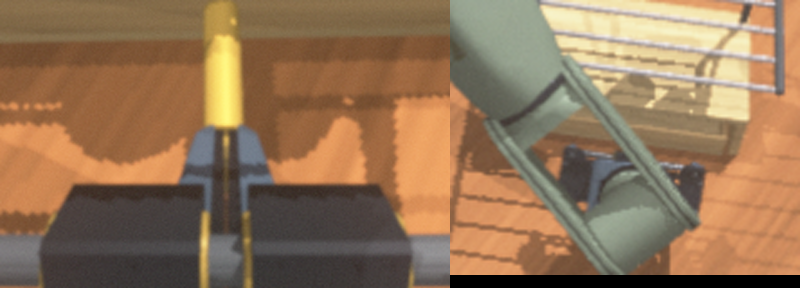

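Run:
```python
from h import *
c=cam('scene')
for z in (180,195,213):
  print(z,((proj(c,[[574+sx,y,z] for sx in (-59,-46,46,59) for y in (-16,0,16)])-[220,120])*2.6).round().tolist())
# wrist: compare same way, in w4 and w5: knob occlusion. tips of fingers
c=cam('wrist',{'ee_pos':[0,0,0],'ee_rot':[0,0,0]})
for z in (0,-10,-20,-33):print(z,proj(c,[[x,45.5,z] for x in (-16,0,16)]).round().tolist())
```

```text
180 [[258.0, 218.0], [266.0, 209.0], [274.0, 200.0], [267.0, 224.0], [275.0, 215.0], [284.0, 206.0], [333.0, 263.0], [341.0, 254.0], [349.0, 244.0], [343.0, 269.0], [351.0, 260.0], [359.0, 250.0]]
195 [[258.0, 210.0], [266.0, 201.0], [275.0, 193.0], [267.0, 216.0], [276.0, 207.0], [284.0, 198.0], [334.0, 256.0], [342.0, 246.0], [350.0, 237.0], [343.0, 262.0], [352.0, 252.0], [359.0, 243.0]]
213 [[258.0, 201.0], [267.0, 192.0], [275.0, 183.0], [267.0, 207.0], [276.0, 197.0], [284.0, 188.0], [335.0, 247.0], [343.0, 237.0], [351.0, 228.0], [344.0, 253.0], [353.0, 243.0], [361.0, 233.0]]
0 [[381.0, 248.0], [383.0, 226.0], [384.0, 204.0]]
-10 [[384.0, 254.0], [386.0, 232.0], [387.0, 208.0]]
-20 [[388.0, 262.0], [389.0, 238.0], [391.0, 214.0]]
-33 [[392.0, 272.0], [394.0, 247.0], [396.0, 221.0]]
```

>>> carry_out:
  commands:
    - [0,0,0,0,0,-30,0.2]
    - [0,0,0,0,0,-30,0.2]
    - [0,0,0,0,0,-30,0.2]
    - [0,0,0,0,0,-30,0.2]
    - [0,0,0,0,0,-30,0.2]
    - [0,0,0,0,0,-30,0.2]
    - [0,0,0,0,0,-30,0.2]
    - [0,0,0,0,0,-15,0.2]
    - [0,0,0,0,0,0,0.2]
    - [0,0,0,0,0,5,0.2]
    - [0,0,0,0,0,10,0.2]
    - [0,0,0,0,0,15,0.2]
    - [0,0,0,0,0,15,0.2]

```text
time_s: 7.9
ee_pos: [644.7, 222.2, 7.9]
ee_rot: [-180.0, -45.0, 116.0]
force: [0.4, -0.4, 0.7]
gripper_width: 54.8
gripper_force: 0.0
```

>>> carry_out:
  commands:
    - [0,0,0,0,0,4,0.2]
    - [0,0,0,0,0,8,0.2]
    - [0,0,0,0,0,12,0.2]
    - [0,0,0,0,0,12,0.2]

```text
time_s: 8.3
ee_pos: [640.9, 229.8, -0.6]
ee_rot: [-180.0, -45.0, 116.0]
force: [-0.6, 0.3, -0.6]
gripper_width: 54.5
gripper_force: 0.0
```

>>> carry_out:
  commands:
    - [0,0,0,0,0,0,-1]
    - [0,0,0,0,0,0,-1]
    - [0,0,0,0,0,0,-1]
    - [0,0,0,0,0,0,-1]
    - [0,0,0,0,0,0,-1]
    - [0,0,0,0,0,0,-1]
    - [0,0,0,0,0,0,-1]

```text
time_s: 9.0
ee_pos: [640.9, 229.1, -0.1]
ee_rot: [-180.0, -45.0, 116.0]
force: [-2.0, -1.3, 1.1]
gripper_width: 21.9
gripper_force: 35.0
```

>>> carry_out:
  commands:
    - [0,0,0,-6,0.2,-6,-1]
    - [0,0,0,-14,0.4,-14,-1]
    - [0,0,0,-24,0.6,-24,-1]
    - [0,0,0,-34,0.8,-34,-1]
    - [0,0,0,-44,1,-44,-1]
    - [0,0,0,-54,1.3,-54,-1]
    - [0,0,0,-64,1.6,-64,-1]
    - [0,0,0,-74,1.8,-74,-1]
    - [0,0,0,-84,2.1,-84,-1]
    - [0,0,0,-94,2.3,-94,-1]
    - [0,0,0,-101,2.5,-101,-1]
    - [0,0,0,-105,2.6,-105,-1]
    - [0,0,0,-107,2.7,-107,-1]
    - [0,0,0,-107,2.7,-107,-1]
    - [0,0,0,-107,2.7,-107,-1]

```text
time_s: 10.5
ee_pos: [704.9, 103.7, 0.4]
ee_rot: [-179.5, -46.1, 116.0]
force: [-10.6, 23.8, -3.4]
gripper_width: 21.8
gripper_force: 35.0
```

>>> carry_out:
  commands:
    - [0,0,0,-2,0,-2,-1]
    - [0,0,0,-4,0,-4,-1]
    - [0,0,0,-4,0,-4,-1]
    - [0,0,0,-4,0,-4,-1]

```text
time_s: 10.9
ee_pos: [704.7, 103.5, 0.7]
ee_rot: [-179.3, -46.6, 116.1]
force: [-15.8, 36.4, -6.3]
gripper_width: 21.9
gripper_force: 35.0
```

Run:
```python
from h import *
s=chk();w=grab_frame('wrist');save(w,'w6.png');g=grab_frame('scene');save(g,'s6.png');d=grab_frame('side');save(d,'d6.png')
np.save('w6s.npy',[s['ee_pos'],s['ee_rot']])
o=np.zeros((580,800,3),np.uint8)
o[:250,:400]=cv2.resize(w,(400,250));
b=g[110:290,210:450];o[:300,400:]=cv2.resize(b,(400,300),interpolation=cv2.INTER_CUBIC)
o[300:580,400:]=cv2.resize(d[100:380,:400],(400,280)); 
o[250:580,:400]=cv2.resize(w[0:220,120:520][:,:],(400,330)) if 0 else cv2.resize(g[230:395,180:380],(400,330),interpolation=cv2.INTER_CUBIC)
save(o,'c6.png')
```

```text
t 10.9 pos [7.047e+02 1.035e+02 7.000e-01] err [  54.9 -108.7  -18.3] rot err [ 0.7  1.6 -0. ] F [-15.8  36.4  -6.3] w 21.9 gf 35.0 q [-10.  55.  64.  35.  93. -45.]
```

View pics/c6.png

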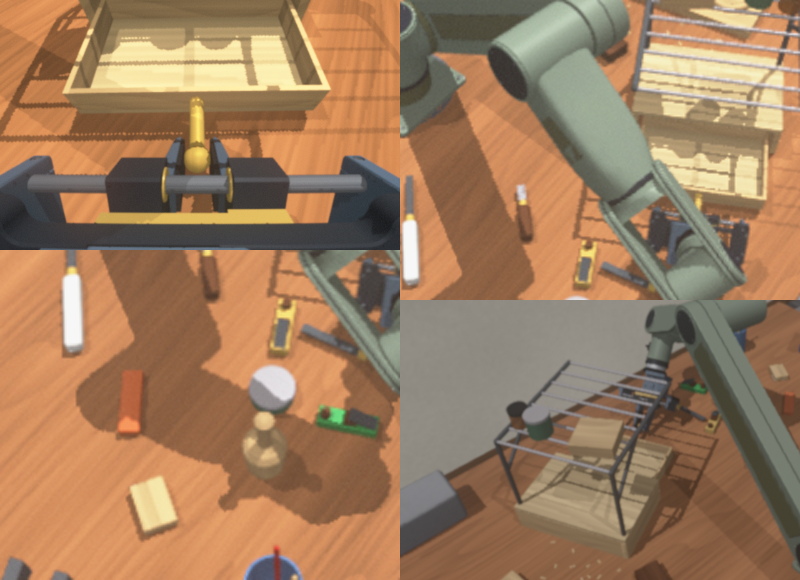

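Run:
```python
from h import *
p=np.load('w6s.npy');c=cam('wrist',{'ee_pos':p[0],'ee_rot':p[1]})
a=atz(c,[(105.6,149),(526,141),(314,251)],[46,46,31]);print(a.round(1))
d=a[1]-a[0];print(np.degrees(np.arctan2(d[1],d[0]))+90,np.linalg.norm(d),(a[0]+a[1])/2)
T=cmd0();T[:3,3]+=T[:3,:3]@[-111,2.7,-84];np.save('cmd.npy',T);print(T[:3,3])
# scene measurements, c1 crop coordinates
sc=cam('scene');f=lambda q:np.array(q)/2.6+[220,120]
print('gouge',atz(sc,f([(163,263),(172,347),(168,298)]),[4,13,13]).round())
print('plane',atz(sc,f([(267,351),(262,420)]),[20,10]).round())
print('stone',atz(sc,f([(55,445),(82,443),(80,516),(50,516)]),18).round())
print('stone c6',atz(sc,np.array([(123,371-250),(143,371-250),(139,432-250),(119,432-250)])/2+[180,230],18).round())
```

```text
[[576.8  74.3  46. ]
 [804.4 193.   46. ]
 [717.2  77.4  31. ]]
117.530891675706 256.7142391530807 [690.62616467 133.62265651  46.        ]
[ 7.12603185e+02  8.95357252e+01 -2.08226954e-01]
gouge [[ 383.  -46.    4.]
 [ 475. -140.   13.]
 [ 426.  -87.   13.]]
plane [[ 574.  -78.   20.]
 [ 622. -152.   10.]]
stone [[ 450. -327.   18.]
 [ 473. -305.   18.]
 [ 531. -375.   18.]
 [ 504. -396.   18.]]
stone c6 [[ 449. -324.   18.]
 [ 473. -306.   18.]
 [ 533. -384.   18.]
 [ 510. -401.   18.]]
```

>>> carry_out:
  commands:
    - [0,0,0,6,0,6,-1]
    - [0,0,0,6,0,6,0.4]
    - [0,0,0,6,0,6,0.4]
    - [0,0,0,6,0,6,0.4]
    - [0,0,0,6,0,6,0.4]
    - [0,0,0,6,0,6,0.4]
    - [0,0,0,6,0,-20,0.4]
    - [0,0,0,6,0,-60,0.4]
    - [0,0,0,6,0,-100,0.4]
    - [0,0,0,6,0,-100,0.4]
    - [0,0,0,6,0,-100,0.4]

```text
time_s: 12.15
ee_pos: [742.1, 28.8, 74.9]
ee_rot: [179.9, -45.0, 116.0]
force: [-0.6, 0.3, -0.2]
gripper_width: 64.2
gripper_force: 0.0
```

Run:
```python
from h import *
T=cmd0();T[:3,3]+=T[:3,:3]@[6,0,-100];np.save('cmd.npy',T)
s=chk();w=grab_frame('wrist');save(w,'w7.png');c=cam('wrist',s)
print(proj(c,[[717,77,31],[655,205,46]]).round())
hsv=cv2.cvtColor(w,cv2.COLOR_RGB2HSV);m=cv2.inRange(hsv,(20,140,90),(32,255,255))
u,v=proj(c,[[717,77,31]])[0].astype(int)
for y in range(v-50,v+25,3):
    q=np.nonzero(m[y,u-40:u+40])[0]+u-40
    if len(q):print(y,q.min(),q.max(),end='; ')
Rm=pose(90,0)
plan((Rm,[560,-200,240]))
```

```text
t 12.15 pos [742.1  28.8  74.9] err [ 0.4 -0.9  0.1] rot err [-0.1 -0.1  0. ] F [-0.6  0.3 -0.2] w 64.2 gf 0.0 q [-14.  55.  51.  34. 104. -41.]
[[313. 189.]
 [314.  63.]]
138 310 316; 141 309 319; 144 309 320; 147 308 320; 150 308 320; 153 308 320; 156 307 320; 159 308 320; 162 308 320; 165 308 320; 168 308 321; 171 308 321; 174 308 321; 177 310 320; 180 306 323; 183 304 325; 186 305 326; 189 304 326; 192 310 326; 195 307 321; 198 314 315; [-10.2, -44.2, 24.6, 27.3, -264.0, -206.7] rows>= 6.7
```

>>> carry_out:
  commands:
    - [-10.2,-44.2,24.6,27.3,-264,-206.7,0.4]
    - [-10.2,-44.2,24.6,27.3,-264,-206.7,0.4]
    - [-10.2,-44.2,24.6,27.3,-264,-206.7,0.4]
    - [-10.2,-44.2,24.6,27.3,-264,-206.7,0.4]
    - [-10.2,-44.2,24.6,27.3,-264,-206.7,0.4]
    - [-10.2,-44.2,24.6,27.3,-264,-206.7,0.4]
    - [-10.2,-44.2,24.6,27.3,-264,-206.7,0.4]
    - [-10.2,-44.2,24.6,27.3,-264,-206.7,0.4]
    - [-10.2,-44.2,24.6,27.3,-264,-206.7,0.4]
    - [-10.2,-44.2,24.6,27.3,-264,-206.7,0.4]
    - [-10.2,-44.2,24.6,27.3,-264,-206.7,0.4]

```text
time_s: 13.3
ee_pos: [560.1, -199.1, 238.0]
ee_rot: [-179.8, -0.1, 90.1]
force: [-0.6, -0.5, -0.3]
gripper_width: 64.0
gripper_force: 0.0
```

Run:
```python
from h import *
s=chk();w=grab_frame('wrist');save(w,'A.png');np.save('As.npy',[s['ee_pos'],s['ee_rot']]);c=cam('wrist',s)
g=grab_frame('scene');save(g,'s8.png');sc=cam('scene')
print('scene knob exp',proj(sc,[[655-.454*-t,203-.891*t,31] for t in (0,140,150)]).round(1))
h=cv2.cvtColor(g,cv2.COLOR_RGB2HSV);m=cv2.inRange(h,(18,120,90),(34,255,255))
for y in range(215,255):
    q=np.nonzero(m[y,385:425])[0]+385
    if len(q):print(y,q.min(),q.max(),end='; ')
print()
names={'gouge':[[383,-46,4],[475,-140,13]],'plane':[[574,-78,20],[622,-152,20]],'stone':[[462,-316,18],[520,-390,18]]}
for n,P in names.items():print(n,proj(c,P).round(),proj(sc,P).round())
# colour samples
hw=cv2.cvtColor(w,cv2.COLOR_RGB2HSV)
for n,P in names.items():
    q=proj(c,[np.mean(P,0)])[0].astype(int); print(n,q,hw[q[1]-1:q[1]+2,q[0]-1:q[0]+2].reshape(-1,3).tolist()[:4] if 0<=q[1]<399 else '')
```

```text
t 13.3 pos [ 560.1 -199.1  238. ] err [ 0.1  1.  -2. ] rot err [ 0.2  0.1 -0.1] F [-0.6 -0.5 -0.3] w 64.0 gf 0.0 q [-21.  19.  81.   0.  81. -21.]
scene knob exp [[390.8 207.5]
 [387.5 242.5]
 [387.2 245.1]]
226 387 390; 227 387 391; 228 387 390; 229 387 390; 230 387 390; 231 387 390; 232 387 390; 233 386 390; 234 386 390; 235 386 390; 236 386 390; 237 386 390; 238 386 389; 239 385 389; 240 385 389; 241 385 390; 242 385 390; 243 385 390; 244 385 390; 245 385 389; 
gouge [[174.  41.]
 [250. 119.]] [[283. 221.]
 [286. 254.]]
plane [[327.  67.]
 [364. 129.]] [[323. 255.]
 [321. 280.]]
stone [[247. 246.]
 [289. 291.]] [[246. 291.]
 [245. 320.]]
gouge [212  80] [[11, 145, 178], [11, 141, 175], [12, 148, 167], [11, 148, 176]]
plane [346  98] [[12, 143, 162], [12, 144, 156], [11, 131, 156], [12, 138, 155]]
stone [268 269] [[9, 184, 208], [10, 183, 205], [9, 183, 205], [9, 181, 206]]
```

Run:
```python
from h import *
w=cv2.imread('pics/A.png');h=cv2.cvtColor(w,cv2.COLOR_BGR2HSV)
def show(m,nm,mn=25):
    n,l,st,ce=cv2.connectedComponentsWithStats(m)
    for i in range(1,n):
        if st[i,4]>mn: print(nm,st[i].tolist(),ce[i].round().tolist())
show(cv2.inRange(h,(18,130,90),(34,255,255)),'yel')
show(cv2.inRange(h,(0,190,0),(9,255,255)),'stone')
show(cv2.inRange(h,(0,0,0),(20,255,95)),'dark')
show(cv2.inRange(h,(0,0,120),(180,60,255)),'grey')
show(cv2.inRange(h,(45,100,60),(80,255,255)),'green')
```

```text
yel [319, 60, 51, 75, 746] [341.0, 91.0]
yel [444, 62, 15, 18, 206] [451.0, 70.0]
yel [193, 65, 15, 15, 81] [201.0, 72.0]
yel [100, 190, 10, 8, 45] [104.0, 194.0]
yel [432, 267, 23, 57, 552] [445.0, 295.0]
yel [179, 272, 9, 20, 83] [183.0, 281.0]
yel [178, 300, 13, 23, 151] [182.0, 312.0]
yel [242, 334, 314, 24, 5419] [408.0, 347.0]
dark [477, 151, 9, 12, 73] [481.0, 156.0]
dark [221, 224, 84, 60, 1392] [247.0, 262.0]
dark [372, 226, 173, 114, 5743] [441.0, 281.0]
dark [77, 251, 7, 14, 34] [80.0, 258.0]
dark [85, 254, 124, 102, 2938] [155.0, 280.0]
dark [209, 256, 18, 16, 95] [218.0, 262.0]
dark [0, 309, 15, 12, 75] [5.0, 314.0]
dark [231, 309, 18, 31, 344] [238.0, 321.0]
dark [184, 339, 12, 8, 26] [189.0, 342.0]
dark [223, 348, 231, 47, 4199] [336.0, 371.0]
dark [502, 357, 17, 2, 26] [510.0, 357.0]
dark [252, 381, 15, 10, 61] [259.0, 386.0]
grey [564, 0, 76, 258, 5015] [612.0, 140.0]
grey [169, 41, 31, 31, 423] [184.0, 57.0]
grey [366, 69, 77, 22, 731] [401.0, 80.0]
grey [342, 97, 23, 34, 396] [353.0, 114.0]
grey [47, 148, 52, 47, 501] [73.0, 173.0]
grey [356, 149, 54, 54, 2250] [382.0, 176.0]
grey [615, 190, 25, 96, 1220] [631.0, 248.0]
grey [100, 196, 85, 58, 2041] [138.0, 227.0]
grey [56, 249, 12, 7, 47] [61.0, 251.0]
grey [63, 284, 20, 3, 26] [73.0, 285.0]
grey [185, 285, 257, 25, 5628] [315.0, 296.0]
grey [546, 285, 39, 19, 642] [565.0, 294.0]
grey [45, 290, 40, 15, 425] [64.0, 296.0]
green [436, 133, 68, 45, 833] [464.0, 154.0]
```

Run:
```python
from h import *
plan((pose(90,0),[500,-270,240]))
```

```text
[0.0, -0.0, 0.0, -69.9, -60.0, -0.1] rows>= 1.8
```

>>> carry_out:
  commands:
    - [0,0,0,-70,-60,0,0.4]
    - [0,0,0,-70,-60,0,0.4]
    - [0,0,0,-70,-60,0,0.4]
    - [0,0,0,-70,-60,0,0.4]
    - [0,0,0,-70,-60,0,0.4]

```text
time_s: 13.9
ee_pos: [500.7, -269.5, 239.6]
ee_rot: [180.0, -0.1, 90.1]
force: [0.3, 0.3, 0.5]
gripper_width: 64.1
gripper_force: 0.0
```

Run:
```python
from h import *
s=chk();w=grab_frame('wrist');save(w,'B.png');np.save('Bs.npy',[s['ee_pos'],s['ee_rot']])
out={}
for n in 'AB':
    p=np.load(n+'s.npy');c=cam('wrist',{'ee_pos':p[0],'ee_rot':p[1]});h=cv2.cvtColor(cv2.imread(f'pics/{n}.png'),cv2.COLOR_BGR2HSV)
    def comp(m,P,box=45,join=True):
        q=proj(c,[P])[0];k=np.zeros_like(m);a,b=q.astype(int);k[max(b-box,0):b+box,max(a-box,0):a+box]=1;m=m*k
        nn,l,st,ce=cv2.connectedComponentsWithStats(m)
        i=1+np.argmax(st[1:,4]);return l==i,st[i],q
    def rect(mask):
        ys,xs=np.nonzero(mask);return cv2.minAreaRect(np.c_[xs,ys].astype(np.float32))
    m,st,q=comp(cv2.inRange(h,(18,120,80),(34,255,255)),[598,-115,20]);r=rect(m);bp=cv2.boxPoints(r)
    print(n,'plane',q.round(),r,'world z10',atz(c,bp,10).round().tolist())
    m,st,q=comp(cv2.inRange(h,(0,0,110),(180,70,255)),[400,-62,4],40);r=rect(m);bp=cv2.boxPoints(r);print(n,'blade',q.round(),st,r,atz(c,bp,5).round().tolist())
    m,st,q=comp(cv2.inRange(h,(18,130,90),(34,255,255)),[424,-87,12],30);ys,xs=np.nonzero(m);out[n]=(c,(xs.mean(),ys.mean()));print(n,'ferrule',q.round(),st,out[n][1],atz(c,[out[n][1]],13).round())
    q=proj(c,[[491,-354,18]])[0].astype(int);print(n,'stone colour',q,h[q[1]-4:q[1]+5:4,q[0]-4:q[0]+5:4].reshape(-1,3).tolist())
    for o in ([40,0],[-40,0],[0,30]): print(h[q[1]+o[1],q[0]+o[0]].tolist(),end=' ')
    print()
print('ferrule tri',tri(out['A'][0],[out['A'][1]],out['B'][0],[out['B'][1]]))
```

```text
t 13.9 pos [ 500.7 -269.5  239.6] err [ 0.7  0.5 -0.5] rot err [-0.  0. -0.] F [0.3 0.3 0.5] w 64.1 gf 0.0 q [-30.  16.  84.   0.  80. -30.]
A plane [346.  99.] ((344.300048828125, 97.09999084472656), (73.79024505615234, 23.702320098876953), 63.43495178222656) world z10 [[562.0, -80.0, 10.0], [588.0, -67.0, 10.0], [632.0, -147.0, 10.0], [605.0, -161.0, 10.0]]
A blade [189.  55.] [169  41  31  32 446] ((184.00001525878906, 56.5), (33.23401641845703, 13.435027122497559), 45.0) [[374.0, -55.0, 5.0], [388.0, -45.0, 5.0], [415.0, -72.0, 5.0], [401.0, -83.0, 5.0]]
A ferrule [207.  76.] [193  65  15  15  81] (np.float64(200.7037037037037), np.float64(72.34567901234568)) [[417. -83.  13.]]
A stone colour [268 269] [[12, 174, 253], [9, 180, 211], [9, 183, 208], [9, 184, 207], [9, 183, 205], [10, 182, 207], [10, 182, 240], [9, 183, 217], [9, 181, 207]]
[12, 149, 161] [8, 54, 75] [150, 2, 131] 
B plane [397.  38.] ((393.0371398925781, 37.25753402709961), (79.5970458984375, 28.145044326782227), 67.7509765625) world z10 [[560.0, -78.0, 10.0], [590.0, -67.0, 10.0], [633.0, -149.0, 10.0], [601.0, -162.0, 10.0]]
B blade [232.  -8.] [227   0  17   9 100] ((235.0, 4.0), (8.0, 16.0), 90.0) [[394.0, -71.0, 5.0], [413.0, -71.0, 5.0], [413.0, -80.0, 5.0], [394.0, -79.0, 5.0]]
B ferrule [251.  13.] [237   1  16  16  99] (np.float64(244.83838383838383), np.float64(9.525252525252526)) [[417. -83.  13.]]
B stone colour [308 224] [[13, 171, 254], [13, 172, 254], [13, 173, 254], [13, 174, 254], [13, 172, 254], [13, 174, 254], [13, 173, 254], [13, 174, 254], [13, 176, 254]]
[13, 150, 231] [14, 143, 243] [14, 148, 242] 
ferrule tri [[ 4.168e+02 -8.330e+01  1.360e+01  1.000e-01]]
```

Run:
```python
from h import *
n='B'
p=np.load(n+'s.npy');c=cam('wrist',{'ee_pos':p[0],'ee_rot':p[1]});h=cv2.cvtColor(cv2.imread(f'pics/{n}.png'),cv2.COLOR_BGR2HSV)
q=proj(c,[[491,-354,18]])[0].astype(int)
cr=h[q[1]-64:q[1]+70:4,q[0]-60:q[0]+64:4]
print(q);print('\n'.join(' '.join('%3d'%x for x in r) for r in cr[:,:,1]))
for th in (160,165):
    m=cv2.inRange(h,(0,th,120),(16,255,255));k=np.zeros_like(m);k[q[1]-60:q[1]+60,q[0]-60:q[0]+60]=1
    m=cv2.morphologyEx(m*k,cv2.MORPH_OPEN,np.ones((3,3)))
    nn,l,st,ce=cv2.connectedComponentsWithStats(m);i=1+np.argmax(st[1:,4]);ys,xs=np.nonzero(l==i)
    r=cv2.minAreaRect(np.c_[xs,ys].astype(np.float32));print(th,st[i],r,atz(c,cv2.boxPoints(r),18).round().tolist())
```

```text
[308 224]
147 149 145 149 144 145 147 146 145 150 147 149 152 148 148 148 153 148 145 145 145 148 150 148 147 147 147 145 147 145 148
145 146 146 145 145 146 147 145 145 147 145 148 148 152 149 149 148 150 148 148 150 146 151 152 149 147 146 150 148 149 144
144 146 143 144 145 147 145 147 145 148 148 150 151 151 148 148 149 150 146 150 150 149 153 152 151 148 145 152 148 143 147
145 144 142 143 148 143 148 146 147 147 147 150 148 149 152 151 150 149 148 150 148 149 148 150 148 146 146 150 147 149 144
143 147 146 147 146 146 148 150 149 148 147 149 152 145 151 143 150 148 147 149 147 151 150 151 148 149 148 149 148 147 145
144 146 142 149 145 147 146 149 147 149 146 147 152 147 149 146 148 148 147 147 145 151 150 151 149 149 144 151 146 143 148
141 147 143 145 148 147 147 146 146 149 147 149 150 149 148 143 148 148 148 148 147 150 153 147 149 150 148 151 147 142 147
142 144 143 144 145 146 147 147 147 148 147 156 158 152 150 147 149 146 147 147 149 150 148 152 149 149 148 150 147 147 148
143 147 143 148 143 148 148 144 147 149 166 180 185 155 150 145 148 148 148 147 148 149 150 148 15
[... 2872 characters left out ...]
1  22
 16  19  27  28  26  29  33  31  31  35  35  36  33  38  39  41  43  49  42  42  42  42  37  41  48  37  32  35  38  33  26
  6   6   4   6   0   6   8   8  12  14  12  14  17  18  17  13  15  15  15  13  17  15  17  15  15  13  12  15   8  11  12
160 [ 277  189   60   66 1764] ((306.769775390625, 222.05197143554688), (71.83731079101562, 26.455265045166016), 50.71058654785156) [[444.0, -322.0, 18.0], [472.0, -299.0, 18.0], [536.0, -380.0, 18.0], [507.0, -407.0, 18.0]]
165 [ 278  189   58   66 1683] ((306.77294921875, 221.9754638671875), (70.92806243896484, 24.87137222290039), 51.17017364501953) [[445.0, -322.0, 18.0], [472.0, -300.0, 18.0], [534.0, -381.0, 18.0], [507.0, -405.0, 18.0]]
```

```bash
cat >> h.py <<'E'
OFF=32.
def tgt(c,th,ztip,ax=0,lean=35,up=0,lift=0):
    """claimed TCP for pads contact centroid at xy c (+ax along th), tip centre height ztip; up = back along tool z; lift = world z"""
    Rm=pose(th,lean);t=np.radians(th);h=np.array([np.cos(t),np.sin(t),0])
    p=np.array([c[0],c[1],ztip])+h*(9+ax)+(OFF-up)*Rm[:,2]+[0,0,lift]
    return Rm,p
E
python3 - <<'E'
from h import *
c=(489,-352.5)
plan(tgt(c,127.3,12,up=80),tgt(c,127.3,12));print(cmd0()[:3,3])
E
```

```text
[11.4, 33.7, -36.1, -97.4, 0.1, 188.6] rows>= 5.9
[11.4, 33.7, -36.1, -60.9, -27.7, 254.2] rows>= 5.9
[ 472.41120671 -330.7010088   -14.21026977]
```

>>> carry_out:
  commands:
    - [11.4,33.7,-36.1,-97.4,0.1,188.6,0.4]
    - [11.4,33.7,-36.1,-97.4,0.1,188.6,0.4]
    - [11.4,33.7,-36.1,-97.4,0.1,188.6,0.4]
    - [11.4,33.7,-36.1,-97.4,0.1,188.6,0.4]
    - [11.4,33.7,-36.1,-97.4,0.1,188.6,0.4]
    - [11.4,33.7,-36.1,-97.4,0.1,188.6,0.4]
    - [11.4,33.7,-36.1,-97.4,0.1,188.6,0.4]
    - [11.4,33.7,-36.1,-97.4,0.1,188.6,0.4]
    - [11.4,33.7,-36.1,-85.2,-9.2,210.5,0.4]
    - [11.4,33.7,-36.1,-73,-18.5,232.4,0.4]
    - [11.4,33.7,-36.1,-65,-24.6,246.8,0.4]
    - [11.4,33.7,-36.1,-62.7,-26.3,251,0.4]
    - [11.4,33.7,-36.1,-60.9,-27.7,254.2,0.4]
    - [11.4,33.7,-36.1,-60.9,-27.7,254.2,0.4]

```text
time_s: 15.35
ee_pos: [473.0, -331.0, -13.0]
ee_rot: [180.0, -34.8, 127.3]
force: [-0.1, 0.7, 0.9]
gripper_width: 63.9
gripper_force: 0.0
```

Run:
```python
from h import *
s=chk();w=grab_frame('wrist');save(w,'w9.png');c=cam('wrist',s)
h=cv2.cvtColor(w,cv2.COLOR_RGB2HSV)
T=tcpT(s);print(proj(c,[T[:3,3]-32*T[:3,2],[489,-352.5,18]]).round())
m=cv2.inRange(h,(0,160,100),(16,255,255));m[:60]=0;m[280:]=0
m=cv2.morphologyEx(m,cv2.MORPH_OPEN,np.ones((3,3)))
nn,l,st,ce=cv2.connectedComponentsWithStats(m)
for i in range(1,nn):
    if st[i,4]>150: 
        ys,xs=np.nonzero(l==i);print(st[i],ce[i].round(),[ (y,xs[ys==y].min(),xs[ys==y].max()) for y in range(ys.min(),ys.max(),15)])
```

```text
t 15.35 pos [ 473. -331.  -13.] err [ 0.6 -0.3  1.2] rot err [-0.  -0.2 -0. ] F [-0.1  0.7  0.9] w 63.9 gf 0.0 q [-41.  48.  74.   7.  92. -80.]
[[315. 247.]
 [315. 261.]]
[ 283  180   36  100 1958] [296. 239.] [(180, np.int64(293), np.int64(296)), (195, np.int64(287), np.int64(298)), (210, np.int64(285), np.int64(302)), (225, np.int64(285), np.int64(305)), (240, np.int64(284), np.int64(312)), (255, np.int64(284), np.int64(311)), (270, np.int64(284), np.int64(318))]
[337 182   6  98 470] [339. 231.] [(182, np.int64(337), np.int64(339)), (197, np.int64(337), np.int64(341)), (212, np.int64(337), np.int64(341)), (227, np.int64(337), np.int64(341)), (242, np.int64(338), np.int64(342)), (257, np.int64(338), np.int64(342)), (272, np.int64(338), np.int64(342))]
```

>>> carry_out:
  commands:
    - [0,0,0,0,0,0,-1]
    - [0,0,0,0,0,0,-1]
    - [0,0,0,0,0,0,-1]
    - [0,0,0,0,0,0,-1]
    - [0,0,0,0,0,0,-1]
    - [0,0,0,0,0,0,-1]
    - [0,0,0,0,0,0,-1]
  force: 40

```text
time_s: 16.1
ee_pos: [472.5, -330.9, -14.4]
ee_rot: [180.0, -35.0, 127.3]
force: [0.0, -0.1, 0.6]
gripper_width: 31.5
gripper_force: 40.0
```

```bash
cat >> h.py <<'E'
TF=np.array([651.,209.]);TH=117.
def tray(x,y):
    t=np.radians(TH);return TF+x*np.array([np.cos(t),np.sin(t)])+y*np.array([-np.sin(t),np.cos(t)])
E
python3 - <<'E'
from h import *
c=tray(0,-75);print(c)
T=cmd0()
plan((T[:3,:3],T[:3,3]+[0,0,140]),tgt(c,117,30,up=160))
plan(tgt(c,117,30),tgt(c,117,28.5))
E
```

```text
[717.82548931 243.04928748]
[0.0, 0.0, 0.0, 80.3, 0.0, -114.7] rows>= 2.8
[-5.9, 0.0, 8.5, 285.4, 531.5, 18.0] rows>= 12.1
[-0.0, 0.0, -0.0, 0.0, 0.0, 160.0] rows>= 3.2
[-0.0, 0.0, -0.0, -0.8, 0.0, 161.2] rows>= 3.2
```

>>> carry_out:
  commands:
    - [0,0,0,20,0,-28.7,-1]
    - [0,0,0,50,0,-71.5,-1]
    - [0,0,0,80.3,0,-114.7,-1]
    - [0,0,0,80.3,0,-114.7,-1]
    - [-5.9,0,8.5,285.4,531.5,18,-1]
    - [-5.9,0,8.5,285.4,531.5,18,-1]
    - [-5.9,0,8.5,285.4,531.5,18,-1]
    - [-5.9,0,8.5,285.4,531.5,18,-1]
    - [-5.9,0,8.5,285.4,531.5,18,-1]
    - [-5.9,0,8.5,285.4,531.5,18,-1]
    - [-5.9,0,8.5,285.4,531.5,18,-1]
    - [-5.9,0,8.5,285.4,531.5,18,-1]
    - [-5.9,0,8.5,285.4,531.5,18,-1]
    - [-5.9,0,8.5,285.4,531.5,18,-1]
    - [-5.9,0,8.5,285.4,531.5,18,-1]
    - [-5.9,0,8.5,285.4,531.5,18,-1]
    - [-5.9,0,8.5,285.4,531.5,18,-1]
    - [-5.9,0,8.5,285.4,531.5,18,-1]
    - [-5.9,0,8.5,285.4,531.5,18,-1]
    - [-5.9,0,8.5,285.4,531.5,18,-1]

```text
time_s: 18.1
ee_pos: [746.9, 183.9, 134.6]
ee_rot: [-179.9, -35.0, 116.8]
force: [0.1, -0.3, -1.1]
gripper_width: 31.3
gripper_force: 40.0
```

Run:
```python
from h import *
T=cmd0();T[:3,3]+=T[:3,2]*0
# commanded before final = final minus approach
P=np.eye(4);P[:3,:3],P[:3,3]=tgt(tray(0,-75),117,30,up=160)
s=state();M=tcpT(s);print((M[:3,3]-P[:3,3]).round(1),s['ee_pos'].round(1),s['ee_rot'].round(1),s['gripper_width'],s['qpos'].round(),s['force'].round(1))
```

```text
[-0.2 -1.7 -0.3] [746.9 183.9 134.6] [-179.9  -35.   116.8] 31.316001389149953 [ -1.  48.  53.  31.  97. -29.] [ 0.1 -0.3 -1.1]
```

>>> carry_out:
  commands:
    - [0,0,0,0,0,40,-1]
    - [0,0,0,0,0,80,-1]
    - [0,0,0,0,0,115,-1]
    - [0,0,0,0,0,140,-1]
    - [0,0,0,0,0,152,-1]
    - [0,0,0,0,0,157,-1]
    - [0,0,0,0,0,160,-1]
    - [0,0,0,-0.8,0,161.2,-1]
    - [0,0,0,-0.8,0,161.2,-1]
    - [0,0,0,-0.8,0,161.2,-1]

```text
time_s: 19.1
ee_pos: [706.2, 266.8, 3.0]
ee_rot: [179.9, -35.0, 117.0]
force: [0.6, -1.3, -1.1]
gripper_width: 31.3
gripper_force: 40.0
```

>>> carry_out:
  commands:
    - [0,0,0,-0.6,0,0.8,-1]
    - [0,0,0,-0.6,0,0.8,-1]
    - [0,0,0,-0.6,0,0.8,0.1]
    - [0,0,0,-0.6,0,0.8,0.1]
    - [0,0,0,-0.6,0,0.8,0.1]
    - [0,0,0,-0.6,0,0.8,0.1]
    - [0,0,0,-0.6,0,-40,0.1]
    - [0,0,0,-0.6,0,-90,0.1]
    - [0,0,0,-0.6,0,-140,0.1]
    - [0,0,0,-0.6,0,-160,0.1]
    - [0,0,0,-0.6,0,-160,0.1]

```text
time_s: 20.2
ee_pos: [749.7, 183.3, 136.5]
ee_rot: [179.6, -34.8, 117.1]
force: [0.4, 0.4, -0.2]
gripper_width: 50.5
gripper_force: 0.0
```

Run:
```python
from h import *
T=cmd0();T[:3,3]+=T[:3,:3]@[-.6,0,-160];np.save('cmd.npy',T)
s=chk();w=grab_frame('wrist');save(w,'w10.png');np.save('w10s.npy',[s['ee_pos'],s['ee_rot']]);c=cam('wrist',s)
p=tray(0,-75);print(proj(c,[[*p,34],[*tray(50,-75),34],[*tray(-50,-75),34]]).round())
h=cv2.cvtColor(w,cv2.COLOR_RGB2HSV);m=cv2.inRange(h,(0,150,60),(14,255,255))
a,b=proj(c,[[*p,34]])[0].astype(int);k=np.zeros_like(m);k[max(0,b-70):b+70,a-50:a+50]=1
nn,l,st,ce=cv2.connectedComponentsWithStats(cv2.morphologyEx(m*k,cv2.MORPH_OPEN,np.ones((3,3))))
for i in range(1,nn):
    if st[i,4]>100:
        ys,xs=np.nonzero(l==i);r=cv2.minAreaRect(np.c_[xs,ys].astype(np.float32));print(st[i],r,atz(c,cv2.boxPoints(r),34).round().tolist())
# next: plane
cp=(597,-114)
plan((pose(118.5,35),tgt(cp,118.5,12,ax=-20,up=80)[1]+[0,0,60]),tgt(cp,118.5,12,ax=-20,up=60))
```

```text
t 20.2 pos [749.7 183.3 136.5] err [ 2.4 -1.9  3.4] rot err [-0.4 -0.2 -0.1] F [ 0.4  0.4 -0.2] w 50.5 gf 0.0 q [ -1.  48.  53.  31.  96. -29.]
[[313. 185.]
 [313. 142.]
 [313. 232.]]
[ 298  145   31   91 2432] ((313.0, 190.0), (90.0, 30.0), 90.0) [[682.0, 277.0, 34.0], [711.0, 292.0, 34.0], [755.0, 203.0, 34.0], [728.0, 189.0, 34.0]]
[0.9, 0.0, -1.3, -206.7, -268.6, -118.0] rows>= 7.2
[0.9, 0.0, -1.3, -241.1, -268.9, -48.9] rows>= 7.3
```

Run:
```python
from h import *
p=np.load('As.npy');c=cam('wrist',{'ee_pos':p[0],'ee_rot':p[1]});h=cv2.cvtColor(cv2.imread('pics/A.png'),cv2.COLOR_BGR2HSV)
m=cv2.inRange(h,(0,0,120),(180,60,255));n,l,st,ce=cv2.connectedComponentsWithStats(m);i=l[80,401]
ys,xs=np.nonzero(l==i);
for x in (366,368,371,375,385): q=ys[xs==x];a=atz(c,[(x,q.min()),(x,q.max())],6)[:,:2]-[597,-114];t=np.radians(118.5);print(x,q.min(),q.max(),(a@np.array([[np.cos(t),np.sin(t)],[np.sin(t),-np.cos(t)]]).T).round(1).tolist())
```

```text
366 81 89 [[5.6, 33.5], [-3.1, 29.2]]
368 80 90 [[5.5, 36.3], [-5.4, 30.9]]
371 80 89 [[3.7, 39.6], [-6.1, 34.9]]
375 79 89 [[2.4, 44.6], [-8.6, 39.4]]
385 77 87 [[-1.5, 56.8], [-12.4, 51.7]]
```

Run:
```python
from h import *
T=np.eye(4);T[:3,:3]=pose(117,35);T[:3,3]=[747.3,185.2,133.1];np.save('cmd.npy',T)
cp=(597,-114)
plan((pose(118.5,35),tgt(cp,118.5,12,ax=-27,up=80)[1]+[0,0,60]),tgt(cp,118.5,12,ax=-27,up=60),tgt(cp,118.5,12,ax=-27))
```

```text
[0.9, -0.0, -1.2, -212.3, -268.6, -122.0] rows>= 7.3
[0.9, -0.0, -1.2, -246.7, -268.9, -52.9] rows>= 7.4
[0.9, -0.0, -1.2, -246.7, -269.8, 7.1] rows>= 7.3
```

>>> carry_out:
  commands:
    - [0.9,0,-1.2,-212.3,-268.6,-122,-0.03]
    - [0.9,0,-1.2,-212.3,-268.6,-122,-0.03]
    - [0.9,0,-1.2,-212.3,-268.6,-122,-0.03]
    - [0.9,0,-1.2,-212.3,-268.6,-122,-0.03]
    - [0.9,0,-1.2,-212.3,-268.6,-122,-0.03]
    - [0.9,0,-1.2,-212.3,-268.6,-122,-0.03]
    - [0.9,0,-1.2,-212.3,-268.6,-122,-0.03]
    - [0.9,0,-1.2,-212.3,-268.6,-122,-0.03]
    - [0.9,0,-1.2,-246.7,-268.9,-52.9,-0.03]
    - [0.9,0,-1.2,-246.7,-268.9,-52.9,-0.03]
    - [0.9,0,-1.2,-246.7,-268.9,-52.9,-0.03]
    - [0.9,0,-1.2,-246.7,-268.9,-52.9,-0.03]

```text
time_s: 21.45
ee_pos: [612.7, -142.4, 34.4]
ee_rot: [-179.8, -35.1, 118.5]
force: [0.5, -0.2, 1.4]
gripper_width: 44.4
gripper_force: 0.0
```

Run:
```python
from h import *
s=state();w=grab_frame('wrist');save(w,'w11.png');c=cam('wrist',s);print(s['ee_pos'].round(1),s['ee_rot'].round(1),s['gripper_width'],s['force'].round(1))
h=cv2.cvtColor(w,cv2.COLOR_RGB2HSV)
print(proj(c,[[597,-114,20],[575.5,-74.5,20],[618.5,-153.5,20]]).round())
m=cv2.inRange(h,(18,120,80),(34,255,255));m[:,:230]=0;m[:,400:]=0;m[330:]=0
n,l,st,ce=cv2.connectedComponentsWithStats(m)
for i in range(1,n):
    if st[i,4]>60:
        ys,xs=np.nonzero(l==i);print(st[i],[(y,xs[ys==y].min(),xs[ys==y].max()) for y in range(ys.min(),ys.max(),8)])
```

```text
[ 612.7 -142.4   34.4] [-179.8  -35.1  118.5] 44.382775156597546 [ 0.5 -0.2  1.4]
[[315. 188.]
 [315. 135.]
 [315. 248.]]
[ 294  135   40  117 1767] [(135, np.int64(301), np.int64(303)), (143, np.int64(297), np.int64(332)), (151, np.int64(297), np.int64(332)), (159, np.int64(296), np.int64(332)), (167, np.int64(296), np.int64(332)), (175, np.int64(296), np.int64(332)), (183, np.int64(295), np.int64(332)), (191, np.int64(295), np.int64(332)), (199, np.int64(295), np.int64(332)), (207, np.int64(296), np.int64(332)), (215, np.int64(295), np.int64(332)), (223, np.int64(295), np.int64(332)), (231, np.int64(294), np.int64(332)), (239, np.int64(294), np.int64(332)), (247, np.int64(294), np.int64(332))]
```

>>> carry_out:
  commands:
    - [0,0,0,0,-0.5,15,-0.03]
    - [0,0,0,0,-0.5,30,-0.03]
    - [0,0,0,0,-0.7,44,-0.03]
    - [0,0,0,0,-0.9,53,-0.03]
    - [0,0,0,0,-0.9,60,-0.03]
    - [0,0,0,0,-0.9,60,-0.03]
    - [0,0,0,0,-0.9,60,-1]
    - [0,0,0,0,-0.9,60,-1]
    - [0,0,0,0,-0.9,60,-1]
    - [0,0,0,0,-0.9,60,-1]
    - [0,0,0,0,-0.9,60,-1]
  force: 45

```text
time_s: 22.6
ee_pos: [596.3, -114.6, -13.7]
ee_rot: [-180.0, -34.9, 118.4]
force: [0.8, -1.2, 2.1]
gripper_width: 27.8
gripper_force: 45.0
```

Run:
```python
from h import *
chk()
c=tray(0,0);T=cmd0()
plan((T[:3,:3],T[:3,3]+[0,0,140]),tgt(c,117,30,ax=-27,up=160))
plan(tgt(c,117,30,ax=-27),tgt(c,117,28,ax=-27))
```

```text
t 22.6 pos [ 596.3 -114.6  -13.7] err [-0.5 -0.9  0.5] rot err [-0.1 -0.1  0. ] F [ 0.8 -1.2  2.1] w 27.8 gf 45.0 q [-24.  47.  78.  20.  85. -60.]
[0.0, 0.0, 0.0, 80.3, -0.1, -114.7] rows>= 2.8
[-0.9, -0.0, 1.2, 221.9, 199.1, -26.8] rows>= 6.0
[-0.0, 0.0, 0.0, -0.0, -0.0, 160.0] rows>= 3.2
[-0.0, 0.0, 0.0, -1.2, -0.0, 161.6] rows>= 3.2
```

Run:
```python
from h import *
T=np.eye(4);T[:3,:3],T[:3,3]=tgt((597,-114),118.5,12,ax=-27);np.save('cmd.npy',T)
c=tray(12,0)
plan((T[:3,:3],T[:3,3]+[0,0,140]),tgt(c,117,30,ax=-27,up=160))
plan(tgt(c,117,30,ax=-27),tgt(c,117,28,ax=-27))
```

```text
[0.0, 0.0, 0.0, 80.3, 0.0, -114.7] rows>= 2.8
[-0.9, 0.0, 1.2, 231.6, 199.5, -19.8] rows>= 6.1
[0.0, -0.0, 0.0, -0.0, -0.1, 160.0] rows>= 3.2
[0.0, -0.0, 0.0, -1.2, -0.1, 161.6] rows>= 3.2
```

>>> carry_out:
  commands:
    - [0,0,0,10,0,-14.3,-1]
    - [0,0,0,30,0,-43,-1]
    - [0,0,0,57,0,-81.5,-1]
    - [0,0,0,80.3,-0.1,-114.7,-1]
    - [0,0,0,80.3,-0.1,-114.7,-1]

```text
time_s: 23.1
ee_pos: [598.4, -115.0, 132.7]
ee_rot: [179.5, -34.5, 118.8]
force: [0.5, -0.4, -0.4]
gripper_width: 27.4
gripper_force: 45.0
```

>>> carry_out:
  commands:
    - [-0.9,0,1.2,151.3,199.6,94.9,-1]
    - [-0.9,0,1.2,151.3,199.6,94.9,-1]
    - [-0.9,0,1.2,151.3,199.6,94.9,-1]
    - [-0.9,0,1.2,151.3,199.6,94.9,-1]
    - [-0.9,0,1.2,151.3,199.6,94.9,-1]
    - [-0.9,0,1.2,151.3,199.6,94.9,-1]
    - [-0.9,0,1.2,151.3,199.6,94.9,-1]
    - [-0.9,0,1.2,151.3,199.6,94.9,-1]
    - [-0.9,0,1.2,151.3,199.6,94.9,-1]
    - [-0.9,0,1.2,151.3,199.6,94.9,-1]

```text
time_s: 24.1
ee_pos: [686.2, 135.9, 134.5]
ee_rot: [-179.9, -35.0, 116.8]
force: [-0.9, -0.3, -1.6]
gripper_width: 27.5
gripper_force: 45.0
```

Run:
```python
from h import *
s=state();print('want',tgt(tray(12,0),117,30,ax=-27,up=160)[1].round(1),s['ee_pos'].round(1),s['ee_rot'].round(1),s['force'].round(1))
w=grab_frame('wrist');save(w,'w12.png');c=cam('wrist',s);T=tcpT(s)
h=cv2.cvtColor(w,cv2.COLOR_RGB2HSV)
m=cv2.inRange(h,(20,165,80),(34,255,255));m[:,:260]=0;m[:,370:]=0;m[330:]=0
ys,xs=np.nonzero(m);print([(y,xs[ys==y].min(),xs[ys==y].max()) for y in range(ys.min(),ys.max(),8) if (ys==y).any()])
# expected front top edge if plane still level with the grip: tip frame
hh=np.array([np.cos(np.radians(117)),np.sin(np.radians(117)),0])
tip=T[:3,3]-32*T[:3,2]; f=tip+hh*(27-9+45)+[0,0,8]
print('expected front edge',proj(c,[f]).round())
```

```text
want [687.1 138.2 134.9] [686.2 135.9 134.5] [-179.9  -35.   116.8] [-0.9 -0.3 -1.6]Traceback (most recent call last):
  File "<stdin>", line 6, in <module>
    return umr_minimum(a, axis, None, out, keepdims, initial, where)
ValueError: zero-size array to reduction operation minimum which has no identity
```

Run:
```python
from h import *
s=state();c=cam('wrist',s);T=tcpT(s)
h=cv2.cvtColor(cv2.imread('pics/w12.png'),cv2.COLOR_BGR2HSV)
hh=np.array([np.cos(np.radians(117)),np.sin(np.radians(117)),0])
tip=T[:3,3]-32*T[:3,2]; f=tip+hh*(27-9+45)+[0,0,8]
print('expected front edge top/bottom',proj(c,[f,f-[0,0,20],f-hh*11+[0,0,10]]).round())
for y in range(120,290,7): print(y,' '.join('%d/%d/%d'%tuple(h[y,x]) for x in range(285,346,8)))
```

```text
expected front edge top/bottom [[315. 143.]
 [315. 157.]
 [315. 152.]]
120 18/105/143 18/104/142 19/104/144 19/106/142 20/107/143 19/102/143 19/103/143 18/104/144
127 18/107/153 19/101/152 18/101/151 18/102/152 18/104/150 18/102/152 18/106/152 18/105/150
134 18/102/167 19/107/167 17/102/163 18/103/158 18/106/173 18/105/165 19/105/172 18/106/169
141 19/105/184 19/106/181 18/105/185 14/134/139 13/146/136 17/108/177 18/103/185 18/105/187
148 18/104/191 19/123/188 19/152/181 12/140/149 12/147/154 13/144/149 22/152/240 19/107/193
155 19/106/193 20/141/217 22/148/242 12/142/153 12/146/155 12/144/154 25/136/253 17/108/160
162 19/105/197 20/139/224 19/151/191 14/146/124 12/144/154 14/143/105 25/139/252 18/106/195
169 18/104/186 20/145/221 20/148/201 19/152/159 16/145/114 25/142/251 28/123/254 17/108/186
176 25/75/252 20/131/230 25/139/252 20/152/223 22/149/239 27/129/254 27/126/254 24/77/252
183 24/82/249 21/137/235 26/137/253 26/135/253 26/133/254 27/129/254 27/129/254 23/86/249
190 18/105/211 22/143/241 26/135/253 26/134/253 26/132/254 27/129/254 27/126/254 18/111/173
197 24/77/251 23/138/
[... 460 characters left out ...]
4/117 15/31/117 19/136/207 14/115/89
239 13/69/89 20/141/155 10/21/111 18/23/111 13/16/111 11/24/116 19/124/183 15/117/85
246 18/68/83 19/140/155 20/22/106 9/16/110 20/14/108 23/19/109 20/119/173 14/108/85
253 16/84/73 20/139/154 15/10/98 4/16/110 20/14/112 10/14/107 20/128/172 17/107/88
260 14/57/67 20/150/208 17/19/95 40/8/102 12/12/106 150/2/104 20/112/141 15/105/85
267 16/79/61 21/146/155 10/8/96 15/11/97 60/5/104 45/5/106 20/121/137 15/103/84
274 13/60/60 20/152/220 75/5/93 15/6/91 150/5/100 45/5/101 20/134/141 17/110/93
281 165/5/105 14/44/132 120/7/110 120/2/107 150/5/108 150/2/104 15/14/112 20/7/106
288 120/6/138 107/13/140 113/7/138 120/6/138 105/7/137 120/6/138 110/6/138 115/11/140
```

>>> carry_out:
  commands:
    - [0,0,0,0,0,40,-1]
    - [0,0,0,0,0,80,-1]
    - [0,0,0,0,0,115,-1]
    - [0,0,0,0,0,140,-1]
    - [0,0,0,0,0,152,-1]
    - [0,0,0,0,0,157,-1]
    - [0,0,0,0,0,160,-1]
    - [0,0,0,-1.2,0,161.6,-1]
    - [0,0,0,-1.2,0,161.6,-1]
    - [0,0,0,-1.2,0,161.6,-1]

```text
time_s: 25.15
ee_pos: [645.6, 219.0, 2.3]
ee_rot: [179.9, -34.9, 117.0]
force: [0.6, -0.2, 0.4]
gripper_width: 27.7
gripper_force: 45.0
```

>>> carry_out:
  commands:
    - [0,0,0,0,0,0,0]
    - [0,0,0,0,0,0,0]
    - [0,0,0,0,0,0,0]
    - [0,0,0,0,0,0,0]
    - [0,0,0,0,0,-30,0]
    - [0,0,0,0,0,-80,0]
    - [0,0,0,0,0,-125,0]
    - [0,0,0,0,0,-160,0]
    - [0,0,0,0,0,-160,0]
    - [0,0,0,0,0,-160,0]

```text
time_s: 26.15
ee_pos: [686.4, 137.4, 132.7]
ee_rot: [180.0, -35.0, 116.9]
force: [0.1, 1.6, -0.1]
gripper_width: 45.4
gripper_force: 0.0
```

Run:
```python
from h import *
T=cmd0();T[:3,3]+=T[:3,:3]@[0,0,-160];np.save('cmd.npy',T)
s=chk();w=grab_frame('wrist');save(w,'w13.png');c=cam('wrist',s)
h=cv2.cvtColor(w,cv2.COLOR_RGB2HSV)
print('exp plane front/back top',proj(c,[[*tray(57,0),36],[*tray(-33,0),36]]).round())
m=cv2.inRange(h,(19,118,80),(34,255,255));m[:,:260]=0;m[:,370:]=0;m[330:]=0
ys,xs=np.nonzero(m);print([(y,int(xs[ys==y].min()),int(xs[ys==y].max())) for y in range(ys.min(),ys.max(),8) if (ys==y).any()])
cg=(429.8,-95.6)
plan((pose(125,20),[560,-60,230]),(pose(135.5,35),tgt(cg,135.5,13,ax=-20,up=60)[1]))
```

```text
t 26.15 pos [686.4 137.4 132.7] err [-0.6 -0.7 -0.2] rot err [-0.  -0.   0.1] F [ 0.1  1.6 -0.1] w 45.4 gf 0.0 q [ -5.  42.  66.  29.  93. -35.]
exp plane front/back top [[316. 124.]
 [316. 203.]]
[(106, 329, 329), (130, 303, 328), (138, 303, 329), (146, 303, 329), (154, 302, 329), (162, 303, 329), (170, 302, 329), (178, 302, 328), (186, 302, 329), (194, 302, 329), (202, 302, 329), (258, 310, 323), (266, 311, 322), (274, 310, 322), (314, 310, 322), (322, 305, 327)]
[3.7, -15.0, -7.1, -41.6, -203.0, -147.9] rows>= 5.1
[10.7, 0.0, -15.1, -151.4, -326.8, 12.0] rows>= 7.2
```

>>> carry_out:
  commands:
    - [3.7,-15,-7.1,-41.6,-203,-147.9,0.1]
    - [3.7,-15,-7.1,-41.6,-203,-147.9,0.1]
    - [3.7,-15,-7.1,-41.6,-203,-147.9,0.1]
    - [3.7,-15,-7.1,-41.6,-203,-147.9,0.1]
    - [3.7,-15,-7.1,-41.6,-203,-147.9,0.1]
    - [10.7,0,-15.1,-151.4,-326.8,12,0.1]
    - [10.7,0,-15.1,-151.4,-326.8,12,0.1]
    - [10.7,0,-15.1,-151.4,-326.8,12,0.1]
    - [10.7,0,-15.1,-151.4,-326.8,12,0.1]
    - [10.7,0,-15.1,-151.4,-326.8,12,0.1]
    - [10.7,0,-15.1,-151.4,-326.8,12,0.1]
    - [10.7,0,-15.1,-151.4,-326.8,12,0.1]
    - [10.7,0,-15.1,-151.4,-326.8,12,0.1]

```text
time_s: 27.5
ee_pos: [449.8, -114.5, 37.0]
ee_rot: [-179.9, -34.9, 135.5]
force: [0.5, -0.7, 0.5]
gripper_width: 50.1
gripper_force: 0.0
```

Run:
```python
from h import *
s=chk();w=grab_frame('wrist');save(w,'w14.png');c=cam('wrist',s)
h=cv2.cvtColor(w,cv2.COLOR_RGB2HSV);g=np.array([429.8,-95.6]);t=np.radians(135.5);u=np.array([np.cos(t),np.sin(t)])
for x,z in ((62,4),(18,13),(0,26),(-30,26),(-62,26)): print(x,proj(c,[[*(g+x*u),z]]).round(1))
for y in range(90,290,9): print(y,' '.join('%d/%d/%d'%tuple(h[y,x]) for x in range(270,364,6)))
```

```text
t 27.5 pos [ 449.8 -114.5   37. ] err [0.8 0.1 1.1] rot err [ 0.  -0.1 -0. ] F [ 0.5 -0.7  0.5] w 50.1 gf 0.0 q [-25.  36.  93.  11.  85. -75.]
62 [[314.6 133.1]]
18 [[314.5 176.9]]
0 [[314.4 193.1]]
-30 [[314.4 233.4]]
-62 [[314.3 280.1]]
90 14/147/240 14/147/237 13/151/229 14/146/240 14/146/242 14/144/241 14/145/239 14/150/234 14/145/239 14/146/239 13/148/235 14/147/231 13/150/231 13/149/233 13/151/229 14/149/236
99 14/151/233 13/153/229 14/145/241 14/143/243 14/145/241 14/149/235 14/147/239 14/146/239 14/147/234 14/149/231 13/149/229 14/149/234 14/148/234 13/154/222 14/146/239 14/146/241
108 14/149/235 14/149/235 14/143/243 14/147/235 14/147/238 14/144/241 14/150/235 13/149/233 13/148/229 13/149/232 13/149/233 13/151/227 14/147/236 14/146/240 14/148/242 14/145/243
117 14/147/232 14/146/237 14/150/237 14/145/239 14/149/236 14/149/234 13/148/231 13/148/231 13/145/236 13/150/231 13/147/228 14/146/237 15/143/243 14/143/244 14/148/240 14/148/234
126 14/146/236 14/146/240 14/145/239 13/150/235 14/148/233 14/146/233 15/49/240 13/94/239 12/107/231 13/47/240 14/142/240 14/143/244 14/147/24
[... 2509 characters left out ...]
12/140/115
261 12/104/96 14/140/242 14/144/237 12/144/161 12/140/144 11/140/129 11/139/149 11/139/169 11/140/173 11/142/158 11/141/136 13/149/226 14/142/243 14/142/239 14/144/239 11/113/95
270 8/91/84 13/146/233 14/146/232 13/149/180 12/141/148 11/136/124 11/135/145 11/137/158 11/138/172 11/136/111 11/137/121 12/147/225 13/144/237 14/146/237 14/146/240 10/107/81
279 11/95/113 12/135/217 12/134/228 12/123/155 11/118/147 9/79/100 9/95/110 10/101/111 11/97/113 9/87/100 12/131/193 11/136/197 12/139/220 13/135/224 12/137/220 10/108/132
288 113/6/160 128/6/159 128/6/161 135/6/159 150/3/157 126/8/161 140/5/157 132/8/163 130/5/162 135/4/144 165/7/142 156/9/141 165/4/138 165/7/138 170/5/141 158/7/141
```

>>> carry_out:
  commands:
    - [0,0,0,0,0,18,0.1]
    - [0,0,0,0,0,36,0.1]
    - [0,0,0,0,0,50,0.1]
    - [0,0,0,0,0,57,0.1]
    - [0,0,0,0,0,60,0.1]
    - [0,0,0,0,0,60,0.1]
    - [0,0,0,0,0,60,-1]
    - [0,0,0,0,0,60,-1]
    - [0,0,0,0,0,60,-1]
    - [0,0,0,0,0,60,-1]
    - [0,0,0,0,0,60,-1]
    - [0,0,0,0,0,60,-1]

```text
time_s: 28.75
ee_pos: [423.8, -91.0, -12.9]
ee_rot: [-179.9, -35.0, 135.4]
force: [1.1, -0.5, 2.9]
gripper_width: 25.8
gripper_force: 45.0
```

Run:
```python
from h import *
T=cmd0();T[:3,3]+=T[:3,2]*60;np.save('cmd.npy',T);chk()
c=tray(3,75);print(c)
plan((T[:3,:3],T[:3,3]+[0,0,140]),tgt(c,117,31,ax=-20,up=160))
plan(tgt(c,117,31,ax=-20),tgt(c,117,29,ax=-20))
```

```text
t 28.75 pos [423.8 -91.  -12.9] err [-0.6 -0.6  0.4] rot err [ 0.  -0.   0.1] F [ 1.1 -0.5  2.9] w 25.8 gf 45.0 q [-24.  37. 100.  12.  76. -75.]
[582.81253919 177.62373209]
[0.0, 0.0, 0.0, 80.3, -0.1, -114.7] rows>= 2.8
[-10.7, 0.0, 15.1, 81.5, 275.3, -125.3] rows>= 6.3
[0.0, -0.0, 0.0, -0.0, -0.1, 160.0] rows>= 3.2
[0.0, -0.0, 0.0, -1.2, -0.2, 161.6] rows>= 3.2
```

>>> carry_out:
  commands:
    - [0,0,0,10,0,-14.3,-1]
    - [0,0,0,30,0,-43,-1]
    - [0,0,0,57,0,-81.5,-1]
    - [0,0,0,80.3,0,-114.7,-1]
    - [-10.7,0,15.1,81.5,275.3,-125.3,-1]
    - [-10.7,0,15.1,81.5,275.3,-125.3,-1]
    - [-10.7,0,15.1,81.5,275.3,-125.3,-1]
    - [-10.7,0,15.1,81.5,275.3,-125.3,-1]
    - [-10.7,0,15.1,81.5,275.3,-125.3,-1]
    - [-10.7,0,15.1,81.5,275.3,-125.3,-1]
    - [-10.7,0,15.1,81.5,275.3,-125.3,-1]
    - [-10.7,0,15.1,81.5,275.3,-125.3,-1]
    - [-10.7,0,15.1,81.5,275.3,-125.3,-1]
    - [-10.7,0,15.1,81.5,275.3,-125.3,-1]

```text
time_s: 30.15
ee_pos: [619.9, 101.0, 135.8]
ee_rot: [-179.9, -35.0, 116.8]
force: [0.0, 0.6, -1.0]
gripper_width: 25.7
gripper_force: 45.0
```

Run:
```python
from h import *
s=state();print('want',tgt(tray(3,75),117,31,ax=-20,up=160)[1].round(1),s['ee_pos'].round(1),s['ee_rot'].round(1),s['force'].round(1),s['qpos'].round())
w=grab_frame('wrist');save(w,'w15.png');c=cam('wrist',s);T=tcpT(s)
h=cv2.cvtColor(w,cv2.COLOR_RGB2HSV)
hh=np.array([np.cos(np.radians(117)),np.sin(np.radians(117)),0]);tip=T[:3,3]-32*T[:3,2]
o=tip+hh*(20-9)+[0,0,0]
print('exp tip, ferrule',proj(c,[o+hh*62+[0,0,-9],o+hh*18]).round())
for y in range(100,200,7): print(y,' '.join('%d/%d/%d'%tuple(h[y,x]) for x in range(294,340,6)))
```

```text
want [621.1 102.4 135.9] [619.9 101.  135.8] [-179.9  -35.   116.8] [ 0.   0.6 -1. ] [ -8.  36.  77.  28.  89. -41.]
exp tip, ferrule [[315. 142.]
 [315. 199.]]
100 18/108/128 17/104/128 17/104/128 17/104/132 17/101/134 18/107/129 18/104/133 19/102/132
107 17/114/128 18/111/129 16/110/132 17/108/134 18/111/135 17/112/134 18/112/137 17/116/136
114 17/109/129 18/106/127 17/112/125 16/102/128 17/104/127 17/107/124 17/110/128 17/115/126
121 18/101/144 18/97/144 18/103/143 19/102/145 18/100/148 19/103/143 19/102/145 18/97/145
128 17/102/152 18/101/151 18/98/154 18/99/152 19/100/151 19/96/154 18/101/151 18/102/152
135 19/97/182 18/99/175 176/8/218 12/18/209 11/20/208 8/4/236 19/100/189 19/98/184
142 19/100/178 19/100/181 8/24/130 176/9/207 171/8/218 9/26/128 19/100/184 19/104/182
149 19/99/208 20/98/223 8/19/144 10/23/131 7/26/129 7/12/184 18/101/197 19/103/195
156 19/101/205 19/98/206 0/5/221 176/8/218 9/8/221 6/6/220 19/99/188 19/100/189
163 25/72/252 25/71/252 6/6/220 0/3/224 0/5/224 10/7/220 23/80/248 19/101/195
170 24/83/249 24/79/249 13/8/220 8/5/224 6/6/225 0/5/222 24/81/249 23/81/249
177 24/76/251 25/72/251 0/6/221 0/4/227 0/5/224 0/5/223 24/75/252 24/73/252
184 21/94/238 22/93/238 7/11/209 8/5/224 175/7/223 8/10/204 24/81/249 23/80/250
191 18/102/160 18/96/159 20/147/205 22/146/236 26/132/253 21/148/233 19/104/192 19/104/194
198 22/94/237 22/87/242 20/149/204 22/145/235 26/133/253 22/145/234 22/92/242 25/75/251
```

>>> carry_out:
  commands:
    - [0,0,0,0,0,30,-1]
    - [0,0,0,0,0,65,-1]
    - [0,0,0,0,0,100,-1]
    - [0,0,0,0,0,130,-1]
    - [0,0,0,0,0,147,-1]
    - [0,0,0,0,0,155,-1]
    - [0,0,0,0,0,160,-1]
    - [0,0,0,-1.2,0,161.6,-1]
    - [0,0,0,-1.2,0,161.6,-1]
    - [0,0,0,-1.2,0,161.6,-1]

```text
time_s: 31.2
ee_pos: [579.7, 183.2, 3.2]
ee_rot: [179.9, -34.9, 117.0]
force: [0.5, -0.7, -1.1]
gripper_width: 25.8
gripper_force: 45.0
```

>>> carry_out:
  commands:
    - [0,0,0,-0.3,0,0.4,-1]
    - [0,0,0,-0.3,0,0.4,0]
    - [0,0,0,-0.3,0,0.4,0]
    - [0,0,0,-0.3,0,0.4,0]
    - [0,0,0,-0.3,0,0.4,0]
    - [0,0,0,-0.3,0,0.4,0]
    - [0,0,0,-0.3,0,-30,0]
    - [0,0,0,-0.3,0,-80,0]
    - [0,0,0,-0.3,0,-125,0]
    - [0,0,0,-0.3,0,-160,0]
    - [0,0,0,-0.3,0,-200,0]
    - [0,0,0,-0.3,0,-200,0]
    - [0,0,0,-0.3,0,-200,0]

```text
time_s: 32.5
ee_pos: [631.2, 81.0, 166.4]
ee_rot: [180.0, -35.0, 116.9]
force: [-0.2, 0.1, 0.7]
gripper_width: 46.0
gripper_force: 0.0
```

Run:
```python
from h import *
s=state();print(s['ee_pos'].round(1),s['force'].round(1));w=grab_frame('wrist');save(w,'w16.png');c=cam('wrist',s)
h=cv2.cvtColor(w,cv2.COLOR_RGB2HSV)
def rep(n,m,P,box):
    a,b=proj(c,[P])[0].astype(int);k=np.zeros_like(m);k[max(b-box,0):b+box,max(a-box,0):a+box]=1
    ys,xs=np.nonzero(cv2.morphologyEx(m*k,cv2.MORPH_OPEN,np.ones((3,3))))
    if len(xs)<20:print(n,'none',(a,b));return
    r=cv2.minAreaRect(np.c_[xs,ys].astype(np.float32));q=atz(c,cv2.boxPoints(r),P[2])
    d=q[:,:2]-TF;t=np.radians(TH);Q=np.array([[np.cos(t),np.sin(t)],[-np.sin(t),np.cos(t)]]);print(n,(a,b),len(xs),(d@Q.T).round().tolist())
rep('stone',cv2.inRange(h,(0,150,60),(14,255,255)),[*tray(0,-75),34],55)
rep('plane',cv2.inRange(h,(19,118,80),(34,255,255)),[*tray(12,0),34],45)
rep('blade',cv2.inRange(h,(0,0,100),(180,40,255)),[*tray(43,75),29],30)
rep('handle',cv2.inRange(h,(0,115,30),(15,255,200)),[*tray(-20,75),38],42)
rep('knob',cv2.inRange(h,(19,130,80),(34,255,255)),[*tray(-149,0),31],14)
g=grab_frame('scene');save(g,'s16.png');hs=cv2.cvtColor(g,cv2.COLOR_RGB2HSV);m=cv2.inRange(hs,(18,120,90),(34,255,255))
print([(y,q.min()+380,q.max()+380) for y in range(222,252) for q in [np.nonzero(m[y,380:400])[0]] if len(q)])
```

```text
[631.2  81.  166.4] [-0.2  0.1  0.7]
stone (np.int64(444), np.int64(164)) 2286 [[46.0, -55.0], [55.0, -149.0], [-49.0, -138.0], [-57.0, -52.0]]
plane (np.int64(379), np.int64(154)) 824 [[57.0, 17.0], [59.0, -15.0], [-34.0, -13.0], [-36.0, 17.0]]
blade (np.int64(315), np.int64(133)) 279 [[63.0, 83.0], [63.0, 68.0], [30.0, 69.0], [30.0, 83.0]]
handle (np.int64(315), np.int64(178)) 1232 [[11.0, 87.0], [11.0, 63.0], [-63.0, 64.0], [-63.0, 87.0]]
knob none (np.int64(388), np.int64(298))
[(226, np.int64(387), np.int64(390)), (227, np.int64(387), np.int64(391)), (228, np.int64(387), np.int64(390)), (229, np.int64(387), np.int64(390)), (230, np.int64(387), np.int64(390)), (231, np.int64(387), np.int64(390)), (232, np.int64(387), np.int64(390)), (233, np.int64(386), np.int64(390)), (234, np.int64(386), np.int64(390)), (235, np.int64(386), np.int64(390)), (236, np.int64(386), np.int64(390)), (237, np.int64(386), np.int64(390)), (238, np.int64(386), np.int64(390)), (239, np.int64(385), np.int64(389)), (240, np.int64(385), np.int64(389)), (241, np.int64(385), np.int64(390)), (242, np.int64(384), np.int64(390)), (243, np.int64(384), np.int64(390)), (244, np.int64(384), np.int64(390)), (245, np.int64(386), np.int64(389))]
```

```bash
python3 -c "
from workcell import workorder;print(workorder.job_done())"
```

```text
the job is handed in; nothing more can be done
None
```

I pulled the tray out until it would not move further and laid the palm gouge, stone and plane flat and apart in it. The job was handed in at about 32.6 s; the hand-in returned no verdict. Two camera readings put the pull at 140–148 mm, so the 142 mm mark isn't certain.

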